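Load the two-dose carrier and snap its cap on

TASK

Load the blue carrier: stand the amber vial (orange top) fully down in the pocket marked with one dot, then the green vial in the pocket marked with two dots, letting go of each. Then set the snap cap on the stud between them, press it straight down until it clicks, and keep pressing on the seal with about 10 N; the program finishes while the gripper is still pressing the cap down. Leave the carton, the jar and the lotion bottle where they are.

Things in the scene. Friction and masses are not known exactly. Their poses are not given: they have to be found in the camera images.
- carrier: blue block 66 x 170 x 24 mm screwed to the bench; origin under its centre on the bench, x across, y along it to the one-dot end, z up. A grey pedestal 38 mm across in its middle rises 38 mm above the bench, with seal and stud on it. Pockets lie 42 mm either side of the stud, along y; there, fingers fit round a vial only when apart along x (across the block)
- pocket_one (a point): centre of the mouth of the round pocket marked by one white dot at the block's end; 25 mm across, 18 mm deep, mouth 24 mm above the bench; axes as the carrier's
- pocket_two (a point): the same for the pocket marked by two white dots, at the other end of the block
- stud_tip (a point): top of the white stud, on its axis, 65 mm above the bench; stud 17 mm across, its top 6 mm tapering to 8 mm. Four orange sprung nubs, centred 51.5 mm above the bench, stand out to 13 mm from its axis
- seal: black sprung rubber seal disc, 37 mm across and 4 mm thick, round the foot of the stud; its free top is 43 mm above the bench (origin at its underside, 39 mm); it gives up to 3 mm downward, 5 N per mm
- vial_amber_mid (a point): centre (half-way up) of the loose amber glass vial with an orange top: upright round cylinder 22 mm across, 54 mm tall, about 35 g; z along the vial, upward. Fully down in a pocket its top stands 36 mm above the block, so grip it in its upper half
- vial_green_mid (a point): the same for the loose green glass vial with a green top
- cap_knob (a point): middle of the grip knob of the loose snap cap, 47 mm above the cap's foot, 17 mm below its top. Cap: blue round knob 26 mm across, 34 mm tall, on a grey disc 88 mm across, 4 mm thick (top 30 mm above the foot); below, a hollow skirt 36 mm across, 26 mm long, with a rounded inner lip 20 mm across at its open foot. Stands on its skirt, knob up, about 60 g; round, any yaw
- cap_foot (a point): centre of the open foot of the snap cap, z up along its axis. Over the stud the lip meets the nubs with the foot 54.5 mm above the bench; resistance rises to some 12 to 17 N near 53 mm, drops away below 49 mm (the click); the foot meets the seal at 43 mm and stands at 41 mm when pressed with 10 N
- carton: bystander: white and red carton 55 x 110 x 50 mm, origin at the centre of its underside
- jar: bystander: white jar with a blue lid, 60 mm across, 75 mm tall, origin at the centre of its underside
- lotion: bystander: orange bottle with a white cap, 54 mm across, 120 mm tall, origin at the centre of its underside

How it is judged (in metres and radians):
On the way, in this order (a step that is already met when the one before it is completed fails the run):
1. the amber vial stands fully down in the one-dot pocket, released (horizontal distance between vial_amber_mid and pocket_one below 0.004 m and z of vial_amber_mid in the frame of pocket_one below 0.012 m and angle between vial_amber_mid's own z axis and vertical below 0.12 rad and contact force between the fingers and vial_amber below 0.05 N), for 0.2 s.
2. then the green vial stands fully down in the two-dot pocket, released (horizontal distance between vial_amber_mid and pocket_one below 0.004 m and z of vial_amber_mid in the frame of pocket_one below 0.012 m and angle between each of vial_amber_mid, vial_green_mid's own z axis and vertical below 0.12 rad and horizontal distance between vial_green_mid and pocket_two below 0.004 m and z of vial_green_mid in the frame of pocket_two below 0.012 m and contact force between the fingers and vial_green below 0.05 N), for 0.2 s.
3. then the cap is pressed past its click, down to the seal (horizontal distance between vial_amber_mid and pocket_one below 0.004 m and z of vial_amber_mid in the frame of pocket_one below 0.012 m and angle between each of vial_amber_mid, vial_green_mid's own z axis and vertical below 0.12 rad and horizontal distance between vial_green_mid and pocket_two below 0.004 m and z of vial_green_mid in the frame of pocket_two below 0.012 m and z of cap_foot in the frame of carrier below 0.0445 m and horizontal distance between cap_foot and stud_tip below 0.003 m and angle between cap_foot's own z axis and vertical below 0.08 rad), for 0.2 s.
At the end, for the whole second after the job is handed in: Vials untouched, upright (0.12 rad) in their pockets: within 4 mm of its axis, middle under 12 mm above its mouth. Cap clicked on: foot under 44.5 mm above the bench, within 3 mm of the stud's axis, tilt under 0.08 rad; fingers (over 2 N) keep it on the seal with over 5 N (all of step 3 and contact force between the fingers and vial_amber below 0.05 N and contact force between the fingers and vial_green below 0.05 N and contact force between cap and seal above 5 N and contact force between the fingers and cap above 2 N); the arm keeps its last pose, push and grip.
It fails at once if the carton is moved by more than 25 mm (distance of carton from where it was at the start of the episode above 0.025 m).
It fails at once if the jar is moved by more than 25 mm (distance of jar from where it was at the start of the episode above 0.025 m).
It fails at once if the lotion is moved by more than 25 mm (distance of lotion from where it was at the start of the episode above 0.025 m).
It also fails if it takes over 64 s, if anything falls off the work surface, if the arm or the gripper's body presses on something with over 40 N, if the wrist force passes 120 N, or if a joint passes its speed limit or range.

ROBOT

A 6-joint arm with a two-finger parallel gripper is mounted at the origin on the work surface. World frame = base frame: x ahead of the robot, y to its left, z up, the work surface at z = 0. Lengths are in mm, angles in rad, forces in N, time in s.
With the tool pointing down it reaches from about 275 to 750 mm from the base axis. Payload 10.2 kg.
Tool frame: the origin (TCP) lies at the very end of the fingers, on their centre line; the grasp point (between the pads) lies r.hold_point_z behind it (r.hold_point_z is the distance from the TCP to the grasp point, in mm); x points along the fingers, y is the direction in which the jaws open and shut, and the axes are right-handed (so a half turn about x gives the same grasp; the last joint's range is limited). The gripper opens to 85 mm and grips with 20 to 120 N. Pads are 22 mm wide; open, the fingers measure 114 mm over their backs; the gripper's body (76 mm by 85 mm) begins 54 mm behind the grasp point. The pads swing forward as they close: fully open they stand 13 mm farther back than shut.
Start: joints at [1.043, 0.313, 1.498, -0, 1.331, -0.223], TCP at [157.567, 500.803, 231.294] pointing down, gripper open.
Joint ranges: [-2.94, 2.94], [-0.97, 2.17], [0.19, 2.56], [-1.23, 4.37], [0.02, 3.11], [-2.88, 2.88]. Speed limits (rad/s): [2.39, 2.39, 3.01, 3.14, 3.14, 3.14].

INTERFACE

Orientations are given as a rotation vector (axis times angle).
In Python, from bench import r, vision, job gives the robot as it stands.
- The arm moves only by the shell command python3 -m handwheel 'ROWS' [FORCE]. ROWS is JSON, a list of rows, each an object of numbers: "ax", "ay", "az": the turn, a rotation vector about the tool's x, y, z in degrees; "dx", "dy", "dz": the shift along the tool's x, y, z in cm; "hand": the closure in counts, from 0 (fully open) to 255 (shut). In form: [{"ax": .., "ay": .., "az": .., "dx": .., "dy": .., "dz": .., "hand": ..}, ...]. A call has 1 to 8 rows; each row shifts and turns the pose as measured when the row begins, along the tool's axes as they then stand; what a row does not reach is not made up. A row lasts 1/12 s, in which the tool goes at most 41.7 mm and 7.16 degrees, less where a joint would pass 70% of its speed; a pose out of reach is approached as far as the arm can. A call with a gripper value outside its range is refused whole. The fingers move at their own pace and stop on an object; FORCE is the grip in N (left out, the last holds). Time passes only in rows, so rows that do not move let the fingers close. It gives the time, the measured TCP pose, the force and the opening at its end, in the units of the state.
- r.get_state(): the state, without advancing time (a new reading comes with each control period).
- vision.capture(name): name is "scene" or "top"; returns a dict with "frame" (384x512x3 uint8, red, green, blue), "vfov" (degrees; the focal length in pixels is half the picture's height over the tangent of half this angle, whatever the lens; pixels are square), "cx", "cy" (the principal point, pixels), "position" and "rotation" of the camera in the world. Camera axes: x right, y up, looking along -z (the intrinsics and any distortion apply to the point x, -y, -z); pixel columns grow to the right and rows downward; lengths in mm; the calibration is good to about 2 mm. A picture is of the moment at which its call begins. There is no depth.
- job.close_job(): hands the job in, once; it reports no verdict.
The state is a dict: "time_s": time; "joint_pos": joint angles; "qvel": joint speeds; "joint_efforts": joint torques, N m; "tcp_pos": TCP position; "eef_rot": TCP orientation; "wrist_force": force on the tool from outside, world axes, zero at the start; "torque": the same for the moment, N m; "grip_width": finger opening in mm.
Only numpy, scipy, OpenCV 4.12 (cv2) and the standard library are available. Lean on these libraries where they do the work, as an engineer would, in place of code of your own. Each camera call takes 0.05 s, during which the arm holds its last target. There are 200 camera calls.

## Working session

There is one attempt and no reset: what is moved stays moved. The work goes in short steps, Python scripts to look and compute and a shell command to move; the robot and the scene stay as the last step left them, time stands still between calls to the robot, and variables do not carry over. Pictures are saved under pics/ and viewed, about 8 in all and at most 12, crops included, and the job is handed in when it is done.

```bash
ls; mkdir -p pics; python3 - <<'E'
from bench import r,vision
import cv2
s=r.get_state();print(s, r.hold_point_z)
for n in("scene","top"):
    c=vision.capture(n);print({k:v for k,v in c.items() if k!="frame"});cv2.imwrite(f"pics/{n}0.png",c["frame"][:,:,::-1])
E
```

```text
pics
{'time_s': 0.0, 'joint_pos': array([ 1.04261487e+00,  3.13453953e-01,  1.49842237e+00, -3.06074166e-05,
        1.33099745e+00, -2.23430912e-01]), 'qvel': array([-0.00019551,  0.00138091,  0.00192894,  0.00043352, -0.00174101,
        0.00024408]), 'joint_efforts': array([ 5.02076873e-04, -4.12255275e+01, -2.59746248e+01, -1.87016603e-04,
        4.08823136e-03, -1.04067675e-05]), 'tcp_pos': array([157.43309335, 500.57459801, 230.73858935]), 'eef_rot': array([ 0.2382443 ,  1.55797402, -0.24013949]), 'wrist_force': array([-0.38926601, -0.59193502, -0.07394819]), 'torque': array([ 0.03427203, -0.00807899, -0.00014739]), 'grip_width': 85.52948917409498} 18.700000000000003
{'vfov': 44.515700154510824, 'cx': 252.55745553922105, 'cy': 184.02314591223455, 'position': array([1220.30786242, -962.31375193,  813.88586718]), 'rotation': array([0.96733978, 0.27427738, 0.53891593])}
{'vfov': 52.301476079855085, 'cx': 258.7553949171798, 'cy': 184.76044267192896, 'position': array([ 487.42689922,   -5.31180454, 1292.69796743]), 'rotation': array([ 0.0688832 , -0.08146987, -1.55005569])}
```

View pics/scene0.png

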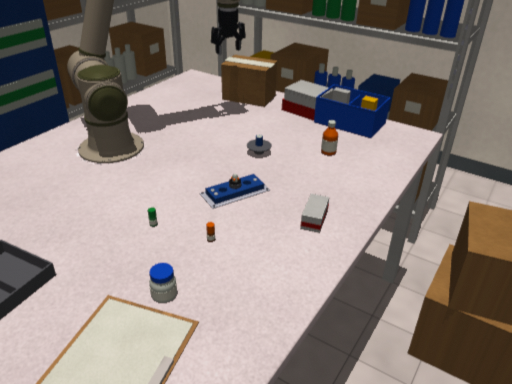

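View pics/top0.png

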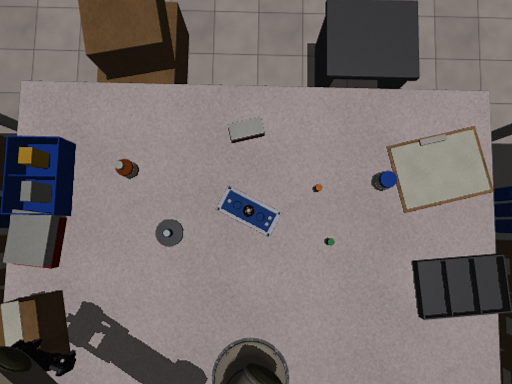

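The scene view shows the amber vial at (211,231), green at (152,216), cap at (259,147) and carrier at (235,189). In the top view they are at (318,188), (329,241), (169,232) and (249,211). Next I'll make enlarged crops.

```bash
cat > h.py <<'E'
import numpy as np,cv2
from bench import r,vision
from scipy.spatial.transform import Rotation as R
def cap(n,k=1):
    c=vision.capture(n); fs=[c["frame"].astype(float)]+[vision.capture(n)["frame"].astype(float) for _ in range(k-1)]
    c["frame"]=np.mean(fs,0).round().astype(np.uint8); return c
def ray(c,u,v):
    f=c["frame"].shape[0]/2/np.tan(np.radians(c["vfov"]/2))
    d=np.array([(u-c["cx"])/f,-(v-c["cy"])/f,-1]); return c["position"],R.from_rotvec(c["rotation"]).as_matrix()@d
def plane(c,u,v,z):
    p,d=ray(c,u,v); return p+d*(z-p[2])/d[2]
def proj(c,P):
    f=c["frame"].shape[0]/2/np.tan(np.radians(c["vfov"]/2))
    q=R.from_rotvec(c["rotation"]).as_matrix().T@(np.array(P)-c["position"]); return np.array([c["cx"]-f*q[0]/q[2],c["cy"]+f*q[1]/q[2]])
def tri(a,b):
    A=0;y=0
    for p,d in(a,b):
        d=d/np.linalg.norm(d);M=np.eye(3)-np.outer(d,d);A=A+M;y=y+M@p
    return np.linalg.solve(A,y)
def crop(c,u,v,w,h,k):
    return cv2.resize(c["frame"][v-h//2:v+h//2,u-w//2:u+w//2,::-1],None,fx=k,fy=k,interpolation=cv2.INTER_NEAREST)
E
python3 - <<'E'
from h import *
t=cap("top",6);s=cap("scene",6)
np.save("t.npy",t,allow_pickle=True);np.save("s.npy",s,allow_pickle=True)
a=np.hstack([crop(t,249,211,66,50,6),crop(s,235,189,66,50,6)])
b=np.hstack([crop(t,318,188,22,50,6),crop(t,329,241,22,50,6),crop(t,169,232,30,50,6),crop(s,211,231,18,50,6),crop(s,152,216,14,50,6),crop(s,259,147,26,50,6)])
cv2.imwrite("pics/m1.png",np.vstack([a,b]))
for n,c in(("t",t),("s",s)):
    H=cv2.cvtColor(c["frame"],cv2.COLOR_RGB2HSV)
    for name,lo,hi in(("orange",(3,150,120),(20,255,255)),("green",(50,120,40),(85,255,255)),("blue",(100,130,40),(125,255,255))):
        m=cv2.inRange(H,lo,hi);k,_,st,ce=cv2.connectedComponentsWithStats(m)
        for i in range(1,k):
            if st[i,4]>5: print(n,name,st[i],ce[i].round(2))
E
```

```text
t orange [ 19 147  11   5  18] [ 22.83 147.94]
t orange [ 18 155  13   8  46] [ 23.67 158.78]
t orange [316 184   6   7  30] [318.53 187.  ]
t green [328 239   6   6  32] [330.25 241.5 ]
t blue [   0  135   60   80 1597] [ 36.46 176.21]
t blue [380 171  17  17 219] [387.75 178.87]
t blue [510 188   2   9  14] [510.64 192.  ]
t blue [222 191  54  41 869] [247.94 210.41]
t blue [511 206   1   7   7] [511. 209.]
s orange [250  57  26   5  38] [261.5  59. ]
s orange [224  62  43   8  88] [245.22  65.94]
s orange [323 128  15  10 106] [330.51 132.87]
s orange [ 468  203   44   58 2115] [490.02 231.14]
s orange [207 222   7   6  33] [209.97 224.42]
s orange [426 246  28  60 726] [441.75 280.73]
s orange [472 315  40  17 155] [496.58 323.54]
s green [312   0  14  16 204] [318.75   7.31]
s green [326   0  15  18 232] [333.    8.5]
s green [341   0  15  21 269] [348.08   9.86]
s green [  0  28  45  21 476] [21.47 37.67]
s green [  0  78  56  28 531] [26.76 91.25]
s green [148 208   7  12  65] [151.58 213.2 ]
s blue [   0    0   68  151 4737] [28.69 78.24]
s blue [405   0  21  32 471] [414.79  15.13]
s blue [422   0  22  35 515] [432.78  16.66]
s blue [440   0  24  38 578] [451.33  18.17]
s blue [ 314   71   85   66 3170] [355.1  103.63]
s blue [256 138   7   8  46] [258.83 141.59]
s blue [206 175  58  28 714] [234.47 188.77]
s blue [150 263  23  21 382] [161.18 272.81]
```

View pics/m1.png

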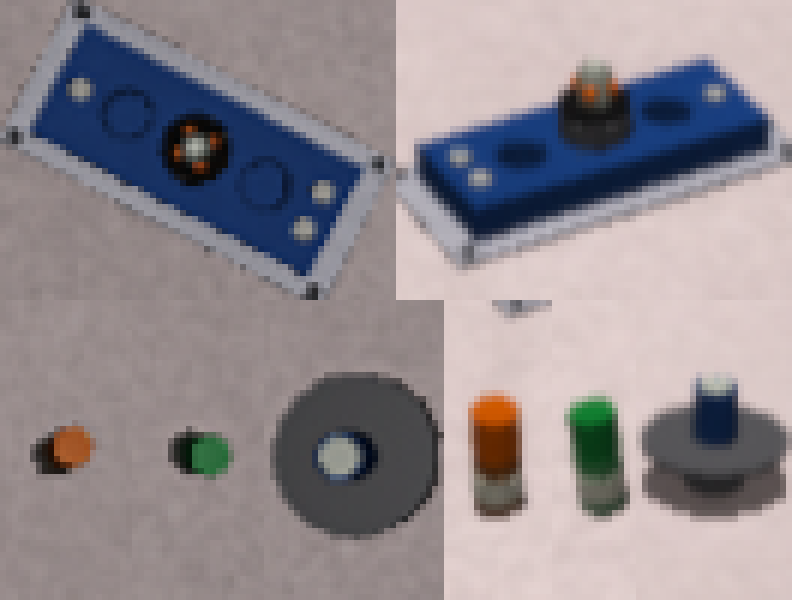

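The crops show the carrier, with its one-dot end upper left in the top view and its two-dot end lower right. Both vials and the cap, which has a white knob top, are upright. I'll work out positions with sub-pixel centroids on planes.

```bash
cat > meas.py <<'E'
from h import *
t=cap("top",4);s=cap("scene",4)
def blob(c,lo,hi,box,fill=False):
    x0,y0,x1,y1=box;k=4
    im=cv2.resize(c["frame"][y0:y1,x0:x1],None,fx=k,fy=k,interpolation=cv2.INTER_CUBIC)
    m=cv2.inRange(cv2.cvtColor(im,cv2.COLOR_RGB2HSV),lo,hi)
    cs,_=cv2.findContours(m,cv2.RETR_EXTERNAL,cv2.CHAIN_APPROX_NONE);q=max(cs,key=cv2.contourArea)
    # pixel coordinates: (index+.5)/k-.5 + origin
    return (q[:,0,:].astype(np.float64)+.5)/k-.5+[x0,y0]
def ctr(q): 
    M=cv2.moments(q.astype(np.float32).reshape(-1,1,2)); return np.array([M["m10"],M["m01"]])/M["m00"]
np.set_printoptions(precision=1,suppress=True)
E
cat > m2.py <<'E'
from meas import *
q=blob(t,(100,120,30),(130,255,255),(214,184,284,240))
rc=cv2.minAreaRect(cv2.convexHull(q.astype(np.float32)));bp=cv2.boxPoints(rc)
P=np.array([plane(t,u,v,24) for u,v in bp]);C=P.mean(0)
L=[np.linalg.norm(P[i]-P[(i+1)%4]) for i in range(4)];print("block",P,L,"centre",C)
D=[blob(t,(0,0,150),(180,90,255),b) for b in((225,196,234,206),(266,214,275,222),(262,220,271,229))]
d=[plane(t,*ctr(x),24) for x in D];print("dots",np.array(d),[len(x) for x in D])
far=(d[1]+d[2])/2;v=d[0]-far;print("mid dots",(d[0]+far)/2,"yaw y-axis",np.degrees(np.arctan2(v[1],v[0])),np.linalg.norm(v))
e=P[1]-P[0] if L[0]>L[1] else P[2]-P[1];print("edge yaw",np.degrees(np.arctan2(e[1],e[0])))
st=ctr(blob(t,(0,0,150),(180,110,255),(244,206,255,216)));print("stud",plane(t,*st,65),st)
for n,lo,hi,bt,bs in(("amber",(3,120,70),(20,255,255),(311,180,326,196),(203,218,219,242)),("green",(45,80,40),(85,255,255),(322,234,338,250),(144,203,160,222))):
    qt=blob(t,lo,hi,bt);print(n,"top centroid",ctr(qt),plane(t,*ctr(qt),54),"bbox",qt.min(0),qt.max(0))
    qs=blob(s,lo,hi,bs);print("  scene bbox",qs.min(0),qs.max(0),"axis ray z40",plane(s,*ctr(qs),54-0)); 
    X=plane(t,*ctr(qt),52); print("  reproj of top centre in scene",proj(s,[X[0],X[1],54]))
kt=ctr(blob(t,(0,0,150),(180,110,255),(160,225,178,241)));print("knob top",plane(t,*kt,64))
gy=blob(t,(0,0,40),(180,255,120),(150,214,188,250));el=cv2.fitEllipse(cv2.convexHull(gy.astype(np.float32)));print("disc",plane(t,*el[0],30),el,"centroid",plane(t,*ctr(gy),30))
cs=blob(s,(0,0,40),(180,255,130),(236,128,282,168));print("scene disc",cs.min(0),cs.max(0))
kb=blob(s,(100,110,30),(130,255,255),(250,132,268,152));print("knob scene",kb.min(0),kb.max(0),"proj knob mid from top",proj(s,[*plane(t,*kt,64)[:2],47]),ctr(kb))
print("stud proj scene",proj(s,plane(t,*st,65)))
E
python3 m2.py
```

```text
block [[533.3 107.8  24. ]
 [592.   78.9  24. ]
 [516.5 -71.9  24. ]
 [458.5 -42.4  24. ]] [np.float64(65.42713201833284), np.float64(168.6474052821117), np.float64(65.1103251906377), np.float64(167.87585332051512)] centre [525.1  18.1  24. ]
dots [[556.3  81.   24. ]
 [495.1 -65.4  24. ]
 [484.1 -41.3  24. ]] [15, 29, 18]
mid dots [523.   13.8  24. ] yaw y-axis 63.57369459525714 150.00828424191687
edge yaw -116.60372933498924
stud [525.8  18.1  65. ] [248.  209.9]
amber top centroid [318.5 187. ] [ 603.3 -204.5   54. ] bbox [315.4 183.9] [321.9 190.6]
  scene bbox [206.1 221.4] [213.9 235.1] axis ray z40 [ 614.8 -218.3   54. ]
  reproj of top centre in scene [209.8 223.4]
green top centroid [330.3 241.4] [ 432.3 -242.5   54. ] bbox [327.4 238.4] [333.6 244.6]
  scene bbox [147.6 207.4] [155.1 219.6] axis ray z40 [ 447.7 -257.9   54. ]
  reproj of top centre in scene [151.3 208.7]
knob top [450.1 271.6  64. ]
disc [450.7 269.2  30. ] ((169.2312774658203, 232.25521850585938), (27.985090255737305, 29.34613800048828), 69.24737548828125) centroid [450.5 269.8  30. ]
scene disc [246.9 136.1] [270.6 157.4]
knob scene [255.6 137.6] [262.1 145.4] proj knob mid from top [258.6 140.1] [258.9 141.6]
stud proj scene [234.5 173.9]
```

```bash
cat > go.py <<'E'
import sys; from h import *
# usage: go.py x y z [yaw of tool y, deg]: prints tool-frame shift (cm, after the turn) and the turn in deg
s=r.get_state();M=R.from_rotvec(s["eef_rot"]).as_matrix();p=s["tcp_pos"]
np.set_printoptions(precision=2,suppress=True)
yaw=np.degrees(np.arctan2(M[1,1],M[0,1]))
print("t",round(s["time_s"],2),"tcp",p,"yaw",round(yaw,2),"tilt",M[:,0],"F",s["wrist_force"],"grip",round(s["grip_width"],1),"q",s["joint_pos"])
if len(sys.argv)>3:
    T=np.array([float(a) for a in sys.argv[1:4]]); w=float(sys.argv[4]) if len(sys.argv)>4 else yaw
    y=np.array([np.cos(np.radians(w)),np.sin(np.radians(w)),0]);x=np.array([0,0,-1.]);G=np.column_stack([x,y,np.cross(x,y)])
    rv=np.degrees((R.from_matrix(M).inv()*R.from_matrix(G)).as_rotvec())
    print("turn",rv,"rows",np.abs(rv).max()/7.16,"shift after turn cm",G.T@(T-p)/10,"rows",np.linalg.norm(T-p)/41.7, "shift before turn",M.T@(T-p)/10)
E
for y in -26.6 153.4; do python3 go.py 603.3 -204.5 160 $y; done
```

```text
t 1.1 tcp [157.58 500.81 231.3 ] yaw 72.53 tilt [ 0.  0. -1.] F [ 1.24 -0.24 -0.41] grip 85.4 q [ 1.04  0.31  1.5  -0.    1.33 -0.22]
turn [99.13 -0.   -0.  ] rows 13.845556743531183 shift after turn cm [ 7.13 71.44 43.11] rows 20.081226677983828 shift before turn [  7.13 -53.9   63.69]
t 1.1 tcp [157.58 500.81 231.3 ] yaw 72.53 tilt [ 0.  0. -1.] F [ 1.24 -0.24 -0.41] grip 85.4 q [ 1.04  0.31  1.5  -0.    1.33 -0.22]
turn [-80.87   0.    -0.  ] rows 11.29410805578116 shift after turn cm [  7.13 -71.44 -43.11] rows 20.081226677983828 shift before turn [  7.13 -53.9   63.69]
```

```bash
R='{"dx":0.33,"dy":-2.45,"dz":2.9}'
python3 -m handwheel '[{"dx":0.33,"dy":-2.45,"dz":2.9},{"dx":0.33,"dy":-2.45,"dz":2.9},{"dx":0.33,"dy":-2.45,"dz":2.9},{"dx":0.33,"dy":-2.45,"dz":2.9},{"dx":0.33,"dy":-2.45,"dz":2.9},{"dx":0.33,"dy":-2.45,"dz":2.9},{"dx":0.33,"dy":-2.45,"dz":2.9},{"dx":0.33,"dy":-2.45,"dz":2.9}]' 30
python3 go.py 603.3 -204.5 160 -26.6
```

```text
t 1.1 tcp [157.58 500.81 231.3 ] yaw 72.53 tilt [ 0.  0. -1.] F [ 1.24 -0.24 -0.41] grip 85.4 q [ 1.04  0.31  1.5  -0.    1.33 -0.22]
turn [99.13 -0.   -0.  ] rows 13.845556743531183 shift after turn cm [ 7.13 71.44 43.11] rows 20.081226677983828 shift before turn [  7.13 -53.9   63.69]invalid input at $[0]: expected keys ax, ay, az, dx, dy, dz, hand
```

```bash
python3 -m handwheel '[{"ax":0,"ay":0,"az":0,"dx":0.33,"dy":-2.45,"dz":2.9,"hand":0},{"ax":0,"ay":0,"az":0,"dx":0.33,"dy":-2.45,"dz":2.9,"hand":0},{"ax":0,"ay":0,"az":0,"dx":0.33,"dy":-2.45,"dz":2.9,"hand":0},{"ax":0,"ay":0,"az":0,"dx":0.33,"dy":-2.45,"dz":2.9,"hand":0},{"ax":0,"ay":0,"az":0,"dx":0.33,"dy":-2.45,"dz":2.9,"hand":0},{"ax":0,"ay":0,"az":0,"dx":0.33,"dy":-2.45,"dz":2.9,"hand":0},{"ax":0,"ay":0,"az":0,"dx":0.33,"dy":-2.45,"dz":2.9,"hand":0},{"ax":0,"ay":0,"az":0,"dx":0.33,"dy":-2.45,"dz":2.9,"hand":0}]' 30
python3 go.py 603.3 -204.5 160 -26.6
```

```text
time_s: 1.77
tcp_pos: [322.9, 238.9, 203.8]
eef_rot: [0.233, 1.556, -0.226]
wrist_force: [0.4, 0.4, -0.0]
grip_width: 85.4
t 1.77 tcp [322.87 238.87 203.85] yaw 73.24 tilt [ 0.  0. -1.] F [ 0.39  0.4  -0.03] grip 85.4 q [ 0.34  0.06  1.88  0.    1.2  -0.94]
turn [99.84 -0.16 -0.26] rows 13.944086500540305 shift after turn cm [ 4.38 44.93 27.09] rows 12.624546244925384 shift before turn [  4.29 -34.39  39.63]
```

```bash
python3 -m handwheel '[{"ax":0,"ay":0,"az":0,"dx":0.31,"dy":-2.45,"dz":2.83,"hand":0},{"ax":0,"ay":0,"az":0,"dx":0.31,"dy":-2.45,"dz":2.83,"hand":0},{"ax":0,"ay":0,"az":0,"dx":0.31,"dy":-2.45,"dz":2.83,"hand":0},{"ax":0,"ay":0,"az":0,"dx":0.31,"dy":-2.45,"dz":2.83,"hand":0},{"ax":0,"ay":0,"az":0,"dx":0.31,"dy":-2.45,"dz":2.83,"hand":0},{"ax":0,"ay":0,"az":0,"dx":0.31,"dy":-2.45,"dz":2.83,"hand":0},{"ax":0,"ay":0,"az":0,"dx":0.31,"dy":-2.45,"dz":2.83,"hand":0},{"ax":0,"ay":0,"az":0,"dx":0.31,"dy":-2.45,"dz":2.83,"hand":0}]' >/dev/null
python3 -m handwheel '[{"ax":0,"ay":0,"az":0,"dx":0.31,"dy":-2.45,"dz":2.83,"hand":0},{"ax":0,"ay":0,"az":0,"dx":0.31,"dy":-2.45,"dz":2.83,"hand":0},{"ax":0,"ay":0,"az":0,"dx":0.31,"dy":-2.45,"dz":2.83,"hand":0},{"ax":0,"ay":0,"az":0,"dx":0.31,"dy":-2.45,"dz":2.83,"hand":0},{"ax":0,"ay":0,"az":0,"dx":0.31,"dy":-2.45,"dz":2.83,"hand":0},{"ax":0,"ay":0,"az":0,"dx":0.31,"dy":-2.45,"dz":2.83,"hand":0},{"ax":7,"ay":0,"az":0,"dx":0,"dy":0,"dz":0,"hand":0},{"ax":7,"ay":0,"az":0,"dx":0,"dy":0,"dz":0,"hand":0}]' >/dev/null
python3 -m handwheel '[{"ax":7,"ay":0,"az":0,"dx":0,"dy":0,"dz":0,"hand":0},{"ax":7,"ay":0,"az":0,"dx":0,"dy":0,"dz":0,"hand":0},{"ax":7,"ay":0,"az":0,"dx":0,"dy":0,"dz":0,"hand":0},{"ax":7,"ay":0,"az":0,"dx":0,"dy":0,"dz":0,"hand":0},{"ax":7,"ay":0,"az":0,"dx":0,"dy":0,"dz":0,"hand":0},{"ax":7,"ay":0,"az":0,"dx":0,"dy":0,"dz":0,"hand":0},{"ax":7,"ay":0,"az":0,"dx":0,"dy":0,"dz":0,"hand":0},{"ax":7,"ay":0,"az":0,"dx":0,"dy":0,"dz":0,"hand":0}]' >/dev/null
python3 go.py 603.3 -204.5 160 -26.6
```

```text
t 3.77 tcp [ 613.96 -239.85  153.35] yaw 1.2 tilt [ 0.    0.01 -1.  ] F [ 1.27 -0.12  0.23] grip 85.4 q [-0.55  0.67  1.15  0.01  1.32 -0.58]
turn [27.8  -0.39 -0.16] rows 3.8831880863557964 shift after turn cm [-0.66 -2.54 -2.68] rows 0.8996945327223105 shift before turn [-0.65 -0.99 -3.56]
```

```bash
python3 -m handwheel '[{"ax":0,"ay":0,"az":0,"dx":-0.3,"dy":-0.5,"dz":-1.78,"hand":0},{"ax":0,"ay":0,"az":0,"dx":-0.3,"dy":-0.5,"dz":-1.78,"hand":0},{"ax":7,"ay":0,"az":0,"dx":0,"dy":0,"dz":0,"hand":0},{"ax":7,"ay":0,"az":0,"dx":0,"dy":0,"dz":0,"hand":0},{"ax":7,"ay":0,"az":0,"dx":0,"dy":0,"dz":0,"hand":0},{"ax":6.5,"ay":0,"az":0,"dx":0,"dy":0,"dz":0,"hand":0},{"ax":0,"ay":0,"az":0,"dx":0,"dy":0,"dz":0,"hand":0},{"ax":0,"ay":0,"az":0,"dx":0,"dy":0,"dz":0,"hand":0}]' >/dev/null
python3 go.py 603.3 -204.5 100 -26.6
```

```text
t 4.43 tcp [ 602.6  -202.74  158.79] yaw -27.71 tilt [ 0.    0.01 -1.  ] F [ 0.89 -0.15  0.64] grip 85.4 q [-0.51  0.61  1.23  0.01  1.3  -0.03]
turn [-1.11 -0.42  0.03] rows 0.15507289161482216 shift after turn cm [5.88 0.14 0.13] rows 1.410530653586228 shift before turn [5.88 0.15 0.17]
```

```bash
python3 -m handwheel '[{"ax":-1.1,"ay":-0.42,"az":0,"dx":0,"dy":0.14,"dz":0.13,"hand":0},{"ax":0,"ay":0,"az":0,"dx":2.7,"dy":0,"dz":0,"hand":0},{"ax":0,"ay":0,"az":0,"dx":2.7,"dy":0,"dz":0,"hand":0},{"ax":0,"ay":0,"az":0,"dx":2.7,"dy":0,"dz":0,"hand":0},{"ax":0,"ay":0,"az":0,"dx":2.7,"dy":0,"dz":0,"hand":0},{"ax":0,"ay":0,"az":0,"dx":2,"dy":0,"dz":0,"hand":0},{"ax":0,"ay":0,"az":0,"dx":0,"dy":0,"dz":0,"hand":0},{"ax":0,"ay":0,"az":0,"dx":0,"dy":0,"dz":0,"hand":0}]' 
python3 go.py 603.3 -204.5 22 -26.6
```

```text
time_s: 5.1
tcp_pos: [605.0, -206.7, 27.6]
eef_rot: [1.519, 0.966, -1.52]
wrist_force: [0.7, -0.5, -0.1]
grip_width: 85.3
t 5.1 tcp [ 604.99 -206.71   27.61] yaw -24.83 tilt [ 0.   -0.01 -1.  ] F [ 0.73 -0.54 -0.07] grip 85.3 q [-0.51  0.77  1.33 -0.    1.04 -0.08]
turn [ 1.77  0.19 -0.28] rows 0.24773503485367585 shift after turn cm [ 0.56 -0.25 -0.12] rows 0.15023558839113396 shift before turn [ 0.56 -0.25 -0.13]
```

```bash
python3 -m handwheel '[{"ax":1.7,"ay":0.2,"az":-0.3,"dx":0.5,"dy":-0.25,"dz":-0.12,"hand":0},{"ax":0,"ay":0,"az":0,"dx":0,"dy":0,"dz":0,"hand":0}]' >/dev/null
python3 go.py 603.3 -204.5 22 -26.6
python3 - <<'E'
from h import *
t=cap("top");s=cap("scene")
cv2.imwrite("pics/m2.png",np.hstack([crop(t,318,188,60,60,6),crop(s,211,221,60,60,6)]))
E
```

```text
t 5.27 tcp [ 603.98 -205.07   24.53] yaw -26.36 tilt [ 0. -0. -1.] F [-0.9  -0.04 -0.76] grip 85.5 q [-0.51  0.77  1.34 -0.    1.03 -0.05]
turn [ 0.24  0.01 -0.08] rows 0.0337314222615406 shift after turn cm [ 0.25 -0.09 -0.02] rows 0.06432812665884434 shift before turn [ 0.25 -0.09 -0.02]
```

View pics/m2.png

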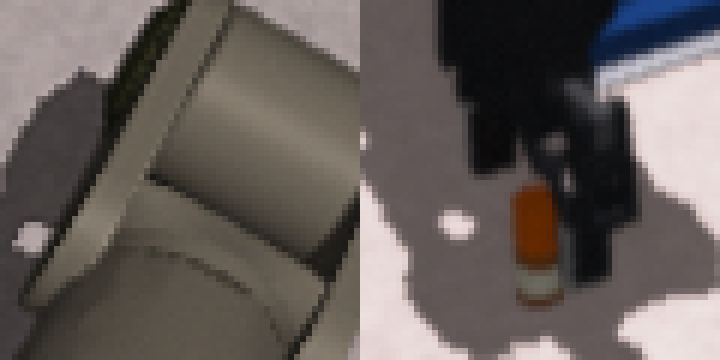

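The vial stands between the open fingers in the scene view, at about (209,222). The top view is blocked by the arm. Closing now.

```bash
python3 -m handwheel '[{"ax":0,"ay":0,"az":0,"dx":0.1,"dy":-0.08,"dz":0,"hand":255},{"ax":0,"ay":0,"az":0,"dx":0,"dy":0,"dz":0,"hand":255},{"ax":0,"ay":0,"az":0,"dx":0,"dy":0,"dz":0,"hand":255},{"ax":0,"ay":0,"az":0,"dx":0,"dy":0,"dz":0,"hand":255},{"ax":0,"ay":0,"az":0,"dx":0,"dy":0,"dz":0,"hand":255},{"ax":0,"ay":0,"az":0,"dx":0,"dy":0,"dz":0,"hand":255},{"ax":0,"ay":0,"az":0,"dx":0,"dy":0,"dz":0,"hand":255},{"ax":0,"ay":0,"az":0,"dx":0,"dy":0,"dz":0,"hand":255}]' 40
python3 go.py
```

```text
time_s: 6.03
tcp_pos: [605.7, -206.2, 28.7]
eef_rot: [1.538, 0.948, -1.529]
wrist_force: [0.4, -1.3, -0.8]
grip_width: 20.5
t 6.03 tcp [ 605.67 -206.24   28.72] yaw -26.07 tilt [ 0.01 -0.01 -1.  ] F [ 0.42 -1.28 -0.84] grip 20.5 q [-0.51  0.76  1.34 -0.    1.03 -0.06]
```

```bash
python3 -m handwheel '[{"ax":0,"ay":0,"az":0,"dx":-3,"dy":0,"dz":0,"hand":255},{"ax":0,"ay":0,"az":0,"dx":-3,"dy":0,"dz":0,"hand":255},{"ax":0,"ay":0,"az":0,"dx":-2.5,"dy":0,"dz":0,"hand":255}]' >/dev/null
python3 - <<'E'
from h import *
for i in range(6):
    x=r.get_state();print(x["tcp_pos"].round(2),R.from_rotvec(x["eef_rot"]).as_matrix()[:,0].round(4),x["time_s"],x["grip_width"]);s=cap("scene")
u,v=proj(s,x["tcp_pos"]).round().astype(int);print(u,v)
cv2.imwrite("pics/m3.png",crop(s,u,v,80,70,7))
E
```

```text
[ 601.92 -204.23  109.36] [-0.0032  0.0012 -1.    ] 6.2833 20.564322073507533
[ 603.99 -205.29  115.05] [ 0.0044 -0.0031 -1.    ] 6.3333 20.408750680471822
[ 603.93 -205.3   112.87] [ 0.0043 -0.003  -1.    ] 6.3833 20.82970650642142
[ 602.97 -204.81  110.25] [ 0.001  -0.0012 -1.    ] 6.4333 20.57756418090212
[ 602.23 -204.38  108.46] [-1.8e-03  4.0e-04 -1.0e+00] 6.4833 20.685764706665402
[ 601.83 -204.22  107.53] [-0.0035  0.0013 -1.    ] 6.5333 20.79947275794774
209 207
```

View pics/m3.png

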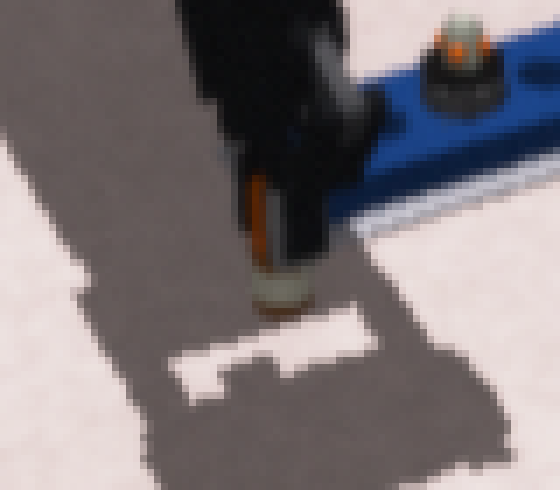

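The vial hangs upright in the fingers, with its bottom edge at about (209.4,217). The arm takes about 0.3 s to settle after a move, so I'll let camera calls absorb that.

```bash
cat >> h.py <<'E'
def settle(n=3):
    for _ in range(n): vision.capture("scene")
def bottom_off(s,v,rad=11):
    # height of a held cylinder's bottom, from the image row of its lowest edge, relative to TCP
    p=r.get_state()["tcp_pos"];d=s["position"]-p;d[2]=0;d/=np.linalg.norm(d)
    z=np.arange(-40,60,.2);vv=[proj(s,[*(p+rad*d)[:2],p[2]+k])[1] for k in z];return z[np.argmin(np.abs(np.array(vv)-v))]
E
python3 - <<'E'
from h import *
s=cap("scene");print(s["frame"][205:221,209].tolist());print(r.get_state()["tcp_pos"])
for v in(216,216.5,217,217.5):print(v,bottom_off(s,v))
E
python3 go.py 544.3 55.7 110 -26.6
```

```text
[[42, 40, 42], [42, 41, 42], [41, 40, 42], [43, 42, 44], [53, 51, 51], [66, 59, 54], [89, 82, 72], [106, 103, 93], [108, 105, 94], [107, 103, 93], [96, 87, 74], [75, 55, 39], [86, 68, 59], [170, 152, 150], [224, 206, 204], [231, 215, 214]]
[ 601.65935275 -204.0983911   107.01225654]
216 -21.59999999999974
216.5 -23.19999999999976
217 -24.799999999999784
217.5 -26.399999999999807
t 6.63 tcp [ 601.66 -204.1   107.01] yaw -26.08 tilt [-0.  0. -1.] F [-0.04 -0.13  0.23] grip 20.3 q [-0.51  0.67  1.29 -0.    1.19 -0.06]
turn [0.52 0.02 0.27] rows 0.07240412251958359 shift after turn cm [ -0.3  -16.76 -20.66] rows 6.380619751563774 shift before turn [ -0.23 -16.58 -20.81]
```

```bash
python3 -m handwheel '[{"ax":0,"ay":0,"az":0,"dx":-0.15,"dy":-1,"dz":-1.25,"hand":255},{"ax":0,"ay":0,"az":0,"dx":-0.15,"dy":-2.2,"dz":-2.75,"hand":255},{"ax":0,"ay":0,"az":0,"dx":-0.15,"dy":-2.6,"dz":-3.2,"hand":255},{"ax":0,"ay":0,"az":0,"dx":-0.1,"dy":-2.6,"dz":-3.2,"hand":255},{"ax":0,"ay":0,"az":0,"dx":0,"dy":-2.6,"dz":-3.2,"hand":255},{"ax":0,"ay":0,"az":0,"dx":0,"dy":-2.4,"dz":-3,"hand":255},{"ax":0,"ay":0,"az":0,"dx":0,"dy":-1.6,"dz":-2,"hand":255},{"ax":0,"ay":0,"az":0,"dx":0,"dy":-0.8,"dz":-1,"hand":255}]'
python3 - <<'E'
from h import *
settle(6)
t=np.load("t.npy",allow_pickle=True).item();s=np.load("s.npy",allow_pickle=True).item()
from meas import blob,ctr
P=[]
for b in((216,184,229,195),(240,177,254,188)):
    q=blob(s,(0,0,0),(180,255,70),b);c=ctr(q);P.append(plane(s,*c,24));print(c,q.min(0),q.max(0),P[-1])
print("mid",(P[0]+P[1])/2,P[1]-P[0],np.linalg.norm(P[1]-P[0]))
u=np.array([525.5,18.1,24.]);print(proj(s,u),[proj(s,u+k*np.array([.448,.894,0])) for k in(-42,42)],[proj(t,u+k*np.array([.448,.894,0])) for k in(-42,42)])
print("stud scene",[x for x in (ctr(blob(s,(0,0,120),(180,90,255),(230,168,242,180))),)],proj(s,[525.5,18.1,62]))
g=cv2.cvtColor(t["frame"],cv2.COLOR_RGB2GRAY);print(g[198:222:1,232:242]) if 0 else None
E
python3 go.py 544.3 55.7 110 -26.6
```

```text
time_s: 7.3
tcp_pos: [540.1, 47.6, 104.5]
eef_rot: [1.534, 0.968, -1.556]
wrist_force: [1.1, -1.3, -0.3]
grip_width: 20.6
[222.4 189.4] [218.9 187.9] [225.9 190.9] [508.7 -21.4  24. ]
[246.5 182.1] [243.1 180.6] [249.9 183.4] [546.   53.4  24. ]
mid [527.4  16.   24. ] [37.3 74.8  0. ] 83.6195917847253
[234.5 185.2] [array([222.3, 188.9]), array([246.4, 181.6])] [array([259.7, 216.5]), array([236.8, 204.4])]
stud scene [array([235.6, 172.2])] [234.4 174.7]
t 8.0 tcp [541.66  44.35 105.42] yaw -26.68 tilt [-0.02  0.   -1.  ] F [-0.43 -0.86 -0.29] grip 20.6 q [-0.14  0.49  1.59  0.    1.08  0.33]
turn [-0.08  0.16  0.91] rows 0.12703124312011144 shift after turn cm [-0.46 -0.27 -1.13] rows 0.30021424192764723 shift before turn [-0.46 -0.28 -1.13]
```

```bash
python3 -m handwheel '[{"ax":0,"ay":0.16,"az":0.9,"dx":0,"dy":-0.28,"dz":-1.13,"hand":255}]' >/dev/null
python3 - <<'E'
from h import *
settle(6)
s=cap("scene",2);p=r.get_state()["tcp_pos"];u,v=proj(s,p).round().astype(int);print(p,u,v,proj(s,[544.3,55.7,p[2]-20]),proj(s,p-[0,0,20]))
cv2.imwrite("pics/m4.png",crop(s,u,v+8,60,60,8));g=s["frame"];
for y in range(v+1,v+13):print(y,g[y,u-7:u+8].sum(1).tolist())
E
python3 go.py 544.3 55.7 110 -26.6
```

```text
[544.2341314   55.626296   105.42067833] 247 159 [246.59898964 164.58504758] [246.56737984 164.58895517]
160 [650, 645, 621, 387, 167, 114, 160, 176, 115, 96, 158, 303, 415, 610, 641]
161 [647, 645, 619, 364, 167, 121, 144, 170, 152, 173, 298, 515, 584, 638, 644]
162 [644, 642, 616, 387, 234, 188, 186, 199, 208, 241, 371, 601, 635, 645, 646]
163 [640, 640, 620, 406, 282, 256, 261, 262, 264, 278, 386, 610, 639, 645, 646]
164 [631, 643, 623, 412, 289, 280, 286, 288, 282, 283, 404, 611, 638, 644, 644]
165 [524, 619, 618, 413, 275, 274, 284, 285, 279, 285, 419, 607, 632, 637, 640]
166 [326, 488, 499, 377, 231, 227, 237, 245, 231, 259, 461, 613, 634, 638, 640]
167 [258, 291, 300, 306, 193, 160, 165, 198, 219, 326, 550, 629, 640, 645, 645]
168 [251, 256, 257, 260, 221, 199, 200, 343, 441, 510, 615, 640, 641, 644, 645]
169 [252, 252, 254, 256, 253, 248, 251, 384, 471, 502, 609, 631, 640, 640, 640]
170 [252, 257, 261, 260, 259, 257, 255, 276, 297, 323, 482, 522, 611, 622, 629]
171 [257, 260, 261, 261, 258, 254, 255, 256, 256, 262, 289, 322, 476, 510, 603]
t 8.48 tcp [544.23  55.63 105.42] yaw -26.68 tilt [-0.  0. -1.] F [0.54 0.27 0.23] grip 20.6 q [-0.11  0.49  1.59  0.    1.06  0.35]
turn [-0.08  0.    0.01] rows 0.011470643449330973 shift after turn cm [-0.46  0.   -0.01] rows 0.10984144844366502 shift before turn [-0.46  0.   -0.01]
```

View pics/m4.png

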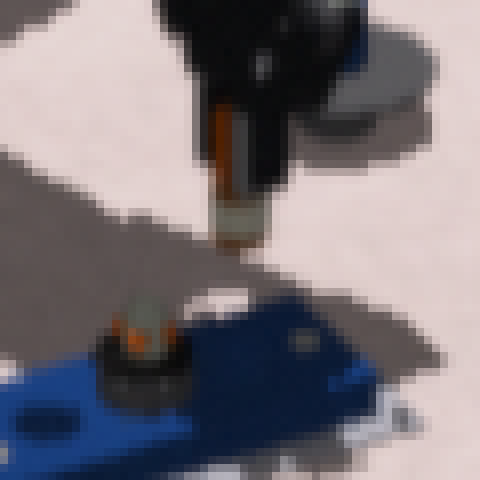

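Over the pocket, the vial's axis is at u=246.5 in the scene view, against about 246.6 for the pocket axis, so they line up. I'll go down in stages.

```bash
python3 -m handwheel '[{"ax":0,"ay":0,"az":0,"dx":1.5,"dy":0,"dz":-0.05,"hand":255},{"ax":0,"ay":0,"az":0,"dx":2,"dy":0,"dz":0,"hand":255},{"ax":0,"ay":0,"az":0,"dx":1.3,"dy":0,"dz":0,"hand":255}]' >/dev/null
python3 -c "
from h import *
settle(6)"
python3 go.py 544.5 56.1 52 -26.6
```

```text
t 9.03 tcp [547.45  55.55  61.22] yaw -26.7 tilt [ 0.01 -0.   -1.  ] F [-0.07 -0.22  0.37] grip 20.8 q [-0.11  0.55  1.62  0.    0.96  0.35]
turn [-0.1  -0.18 -0.49] rows 0.06894697107803541 shift after turn cm [ 0.92 -0.29  0.08] rows 0.23253552670430144 shift before turn [ 0.92 -0.3   0.09]
```

```bash
python3 -m handwheel '[{"ax":0,"ay":-0.18,"az":-0.49,"dx":0.8,"dy":-0.3,"dz":0.08,"hand":255}]' >/dev/null
python3 -c "
from h import *
settle(6)"
python3 go.py 544.5 56.1 44 -26.6
```

```text
t 9.42 tcp [544.57  56.14  53.32] yaw -26.7 tilt [ 0. -0. -1.] F [-0.58  0.34 -0.73] grip 20.6 q [-0.11  0.56  1.63 -0.    0.95  0.35]
turn [-0.1  -0.01 -0.01] rows 0.01384914071916593 shift after turn cm [ 0.93 -0.    0.01] rows 0.22341149851543288 shift before turn [ 0.93 -0.    0.01]
```

```bash
python3 -m handwheel '[{"ax":0,"ay":0,"az":0,"dx":0.9,"dy":0,"dz":0,"hand":255}]' >/dev/null
python3 -c "
from h import *
settle(6)"
python3 go.py 544.5 56.1 32 -26.6
```

```text
t 9.8 tcp [544.6   56.06  44.28] yaw -26.7 tilt [ 0. -0. -1.] F [ 1.58 -0.79 -2.35] grip 20.8 q [-0.11  0.58  1.63 -0.    0.93  0.35]
turn [-0.1   0.   -0.01] rows 0.013877165017848098 shift after turn cm [ 1.23 -0.01  0.  ] rows 0.29446003956137934 shift before turn [ 1.23 -0.01  0.  ]
```

```bash
python3 -m handwheel '[{"ax":0,"ay":0,"az":0,"dx":0.6,"dy":0,"dz":0,"hand":255}]' >/dev/null
python3 -c "
from h import *
settle(5);print(r.get_state()['tcp_pos'],r.get_state()['wrist_force'])"
python3 -m handwheel '[{"ax":0,"ay":0,"az":0,"dx":0.6,"dy":0,"dz":0,"hand":255}]' >/dev/null
python3 -c "
from h import *
settle(4);print(r.get_state()['tcp_pos'],r.get_state()['wrist_force'])
s=cap('scene');u,v=proj(s,[544,56,50]).round().astype(int)
cv2.imwrite('pics/m5.png',crop(s,u,v,60,50,8))"
python3 go.py 544.5 56.1 32 -26.6
```

```text
[544.57773297  56.00129247  38.18137543] [ 0.75011216 -1.48947542 -1.43257864]
[545.11051948  56.25440628  33.47663456] [-3.15744907  0.98445896 13.12666103]
t 10.47 tcp [545.12  56.26  33.49] yaw -26.69 tilt [ 0. -0. -1.] F [-2.88  1.65 12.91] grip 20.6 q [-0.11  0.6   1.64  0.    0.9   0.35]
turn [-0.09 -0.04 -0.09] rows 0.013002017905997684 shift after turn cm [ 0.15 -0.05  0.04] rows 0.03883119264464901 shift before turn [ 0.15 -0.05  0.04]
```

View pics/m5.png

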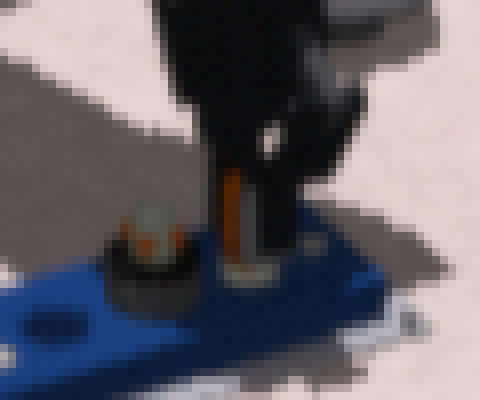

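13 N of upward force with the vial 15 mm past the mouth means it is on the pocket floor. Releasing.

```bash
python3 -m handwheel '[{"ax":0,"ay":0,"az":0,"dx":0,"dy":0,"dz":0,"hand":100},{"ax":0,"ay":0,"az":0,"dx":0,"dy":0,"dz":0,"hand":60},{"ax":0,"ay":0,"az":0,"dx":0,"dy":0,"dz":0,"hand":0},{"ax":0,"ay":0,"az":0,"dx":0,"dy":0,"dz":0,"hand":0}]' 
python3 -c "
from h import *
settle(5)"
python3 go.py 544.5 56.1 32 -26.6
```

```text
time_s: 10.8
tcp_pos: [544.5, 56.9, 33.2]
eef_rot: [1.544, 0.952, -1.543]
wrist_force: [0.6, -0.8, -0.1]
grip_width: 68.3
t 11.05 tcp [544.64  56.81  33.37] yaw -26.69 tilt [ 0.  0. -1.] F [0.34 0.24 0.51] grip 85.1 q [-0.11  0.6   1.64  0.    0.9   0.35]
turn [-0.09 -0.06 -0.02] rows 0.01208365204633601 shift after turn cm [0.14 0.02 0.07] rows 0.03718097753921385 shift before turn [0.14 0.02 0.07]
```

Now I'll lift and head for the green vial at (432.3,-242.5).

```bash
python3 -m handwheel '[{"ax":0,"ay":0,"az":0,"dx":-2,"dy":0,"dz":0,"hand":0},{"ax":0,"ay":0,"az":0,"dx":-3.5,"dy":0,"dz":0,"hand":0},{"ax":0,"ay":0,"az":0,"dx":-3.5,"dy":0,"dz":0,"hand":0},{"ax":0,"ay":0,"az":0,"dx":-2,"dy":0,"dz":0,"hand":0}]' 
python3 -c "
from h import *
settle(3)"
python3 go.py 432.3 -242.5 120 -26.6
```

```text
time_s: 11.38
tcp_pos: [541.7, 56.9, 142.1]
eef_rot: [1.538, 0.96, -1.554]
wrist_force: [-0.3, -0.7, 0.8]
grip_width: 85.0
t 11.53 tcp [541.63  56.84 140.18] yaw -26.71 tilt [-0.01  0.   -1.  ] F [ 0.06 -0.35 -1.5 ] grip 85.5 q [-0.11  0.45  1.55  0.    1.15  0.35]
turn [-0.11  0.19  0.64] rows 0.08973697201914446 shift after turn cm [ 2.02  3.63 31.66] rows 7.6575436573260935 shift before turn [ 2.08  3.71 31.65]
```

```bash
python3 -m handwheel '[{"ax":0,"ay":0,"az":0,"dx":0,"dy":0.2,"dz":1.5,"hand":0},{"ax":0,"ay":0,"az":0,"dx":0.2,"dy":0.4,"dz":3.5,"hand":0},{"ax":0,"ay":0,"az":0,"dx":0.2,"dy":0.45,"dz":3.8,"hand":0},{"ax":0,"ay":0,"az":0,"dx":0.2,"dy":0.45,"dz":3.8,"hand":0},{"ax":0,"ay":0,"az":0,"dx":0.2,"dy":0.45,"dz":3.8,"hand":0},{"ax":0,"ay":0,"az":0,"dx":0.2,"dy":0.45,"dz":3.8,"hand":0},{"ax":0,"ay":0,"az":0,"dx":0.2,"dy":0.45,"dz":3.8,"hand":0},{"ax":0,"ay":0,"az":0,"dx":0.2,"dy":0.4,"dz":3.5,"hand":0}]' >/dev/null
python3 -m handwheel '[{"ax":0,"ay":0,"az":0,"dx":0.2,"dy":0.3,"dz":2.5,"hand":0},{"ax":0,"ay":0,"az":0,"dx":0.2,"dy":0.2,"dz":1.2,"hand":0}]' >/dev/null
python3 - <<'E'
from h import *
settle(5)
t=np.load("t.npy",allow_pickle=True).item()
s=cap("scene");P=[544.5,56,50];u,v=proj(s,P).round().astype(int)
c2=vision.capture("top");ut,vt=proj(c2,P).round().astype(int)
cv2.imwrite("pics/m6.png",np.hstack([crop(s,u,v,50,50,8),crop(c2,ut,vt,50,50,8)]));print(u,v,ut,vt)
E
python3 go.py 432.3 -242.5 23.5 -26.6
```

```text
247 174 236 204
t 12.72 tcp [ 426.81 -242.51  109.99] yaw -26.08 tilt [-0.03  0.01 -1.  ] F [-0.19  0.02 -0.24] grip 85.4 q [-0.75  0.39  1.73 -0.01  1.05 -0.29]
turn [0.53 0.09 1.67] rows 0.2336076032995767 shift after turn cm [ 8.65  0.49 -0.25] rows 2.0782081071544143 shift before turn [ 8.63  0.75 -0.25]
```

View pics/m6.png

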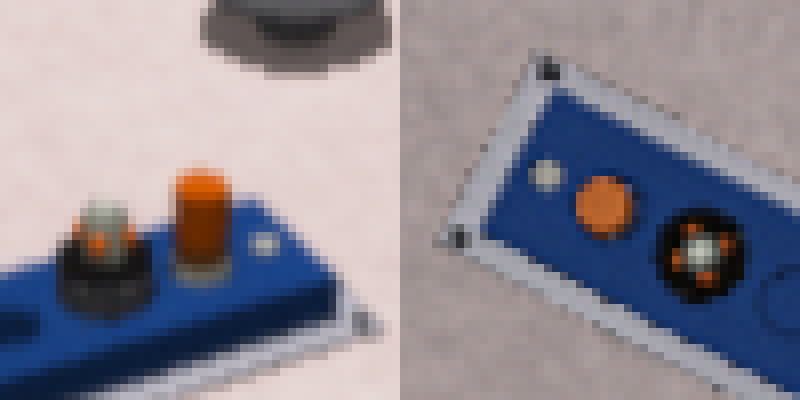

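The amber vial stands upright and seated: 14 px is visible in the scene view, where 36 mm above the block should give about 14.3. Next is green.

```bash
python3 -m handwheel '[{"ax":0.5,"ay":0.1,"az":1.67,"dx":0,"dy":0.49,"dz":-0.25,"hand":0},{"ax":0,"ay":0,"az":0,"dx":2.5,"dy":0,"dz":0,"hand":0},{"ax":0,"ay":0,"az":0,"dx":2.5,"dy":0,"dz":0,"hand":0},{"ax":0,"ay":0,"az":0,"dx":2,"dy":0,"dz":0,"hand":0}]' >/dev/null
python3 -c "
from h import *
settle(5)"
python3 go.py 432.3 -242.5 23.5 -26.6
```

```text
t 13.3 tcp [ 436.93 -241.93   44.1 ] yaw -26.3 tilt [ 0.01 -0.01 -1.  ] F [ 1.27 -0.16  0.02] grip 85.6 q [-0.74  0.49  1.79  0.    0.85 -0.28]
turn [ 0.3   0.16 -0.72] rows 0.10108152839393768 shift after turn cm [ 2.06 -0.39  0.26] rows 0.506497485605177 shift before turn [ 2.06 -0.42  0.25]
```

```bash
python3 -m handwheel '[{"ax":0.3,"ay":0.16,"az":-0.72,"dx":1,"dy":-0.4,"dz":0.26,"hand":0},{"ax":0,"ay":0,"az":0,"dx":1,"dy":0,"dz":0,"hand":0}]' >/dev/null
python3 -c "
from h import *
settle(6)"
python3 go.py 432.3 -242.5 23.5 -26.6
```

```text
t 13.77 tcp [ 433.9  -243.47   26.51] yaw -26.55 tilt [ 0. -0. -1.] F [ 0.43 -0.07 -0.28] grip 85.5 q [-0.75  0.52  1.8   0.    0.81 -0.28]
turn [ 0.05  0.08 -0.3 ] rows 0.041992437275926456 shift after turn cm [ 0.3  -0.19 -0.01] rows 0.08508993892006167 shift before turn [ 0.3  -0.19 -0.02]
```

```bash
python3 -m handwheel '[{"ax":0,"ay":0.08,"az":-0.3,"dx":0.3,"dy":-0.19,"dz":0,"hand":255}]' >/dev/null
python3 -c "
from h import *
settle(10)"
python3 go.py 432.3 -242.5 23.5 -26.6
```

```text
t 14.35 tcp [ 432.25 -242.66   23.61] yaw -26.56 tilt [ 0. -0. -1.] F [-0.2   0.11  1.35] grip 21.2 q [-0.75  0.53  1.8  -0.    0.81 -0.28]
turn [ 0.04  0.   -0.01] rows 0.006280445806228043 shift after turn cm [ 0.01 -0.   -0.02] rows 0.0048785012015508935 shift before turn [ 0.01 -0.   -0.02]
```

```bash
python3 -m handwheel '[{"ax":0,"ay":0,"az":0,"dx":-2,"dy":0,"dz":0,"hand":255},{"ax":0,"ay":0,"az":0,"dx":-3,"dy":0,"dz":0,"hand":255},{"ax":0,"ay":0,"az":0,"dx":-3,"dy":0,"dz":0,"hand":255},{"ax":0,"ay":0,"az":0,"dx":-1,"dy":0,"dz":0,"hand":255}]' >/dev/null
python3 -c "
from h import *
settle(4)"
python3 go.py 506.9 -19.0 110 -26.6
```

```text
t 14.88 tcp [ 429.45 -240.24  109.86] yaw -26.57 tilt [-0.01  0.01 -1.  ] F [-0.16 -0.05  0.21] grip 20.3 q [-0.75  0.38  1.74  0.    1.03 -0.28]
turn [ 0.03 -0.22  0.74] rows 0.10314422450718835 shift after turn cm [ -0.01  -2.98 -23.25] rows 5.621133857215963 shift before turn [  0.11  -2.97 -23.25]
```

```bash
python3 -m handwheel '[{"ax":0,"ay":0,"az":0,"dx":0,"dy":-0.2,"dz":-1.5,"hand":255},{"ax":0,"ay":0,"az":0,"dx":0,"dy":-0.4,"dz":-3,"hand":255},{"ax":0,"ay":0,"az":0,"dx":0,"dy":-0.45,"dz":-3.6,"hand":255},{"ax":0,"ay":0,"az":0,"dx":0,"dy":-0.45,"dz":-3.6,"hand":255},{"ax":0,"ay":0,"az":0,"dx":0,"dy":-0.45,"dz":-3.6,"hand":255},{"ax":0,"ay":0,"az":0,"dx":0,"dy":-0.4,"dz":-3.3,"hand":255},{"ax":0,"ay":0,"az":0,"dx":0,"dy":-0.3,"dz":-2.4,"hand":255},{"ax":0,"ay":0,"az":0,"dx":0,"dy":-0.2,"dz":-1.2,"hand":255}]' >/dev/null
python3 -c "
from h import *
settle(6)"
python3 go.py 506.9 -19.0 80 -26.6
```

```text
t 15.85 tcp [500.69 -24.35 100.15] yaw -27.22 tilt [-0.03  0.02 -1.  ] F [ 0.41 -0.41 -0.09] grip 20.6 q [-0.29  0.42  1.71  0.01  1.03  0.18]
turn [-0.62 -0.17  1.76] rows 0.24524867373547812 shift after turn cm [ 2.01  0.32 -0.76] rows 0.5215848352308186 shift before turn [ 2.01  0.37 -0.75]
```

```bash
python3 -m handwheel '[{"ax":-0.6,"ay":-0.17,"az":1.76,"dx":1,"dy":0.32,"dz":-0.76,"hand":255},{"ax":0,"ay":0,"az":0,"dx":1,"dy":0,"dz":0,"hand":255}]' >/dev/null
python3 -c "
from h import *
settle(6)"
python3 go.py 506.9 -19.0 54 -26.6
```

```text
t 16.32 tcp [507.65 -21.36  81.43] yaw -26.81 tilt [ 0. -0. -1.] F [ 0.15  0.24 -0.42] grip 20.6 q [-0.27  0.45  1.73 -0.    0.96  0.2 ]
turn [-0.21 -0.02 -0.17] rows 0.029172964299060484 shift after turn cm [ 2.74 -0.17 -0.18] rows 0.6605780425754116 shift before turn [ 2.74 -0.18 -0.18]
```

```bash
python3 -m handwheel '[{"ax":-0.2,"ay":0,"az":-0.17,"dx":2.4,"dy":-0.17,"dz":-0.18,"hand":255}]' >/dev/null
python3 - <<'E'
from h import *
settle(6)
s=cap("scene",2);p=r.get_state()["tcp_pos"];u,v=proj(s,p).round().astype(int);print(p,u,v,"pocket axis",proj(s,[506.9,-19,p[2]-16]),"tcp axis",proj(s,p-[0,0,16]))
g=s["frame"].astype(int)
for y in range(v+1,v+11):print(y,g[y,u-8:u+9].tolist() if y in(v+3,v+5) else g[y,u-8:u+9].sum(1).tolist())
E
python3 go.py 506.9 -19.0 44 -26.6
```

```text
[507.45865827 -19.16832679  58.29373722] 222 179 pocket axis [222.28661843 183.77328783] tcp axis [222.40345922 183.85624192]
180 [255, 255, 258, 254, 217, 148, 144, 146, 175, 110, 57, 60, 76, 88, 137, 84, 38]
181 [259, 258, 260, 261, 248, 217, 197, 184, 190, 158, 123, 138, 124, 106, 115, 66, 33]
182 [[92, 82, 82], [94, 84, 84], [94, 84, 82], [94, 84, 84], [90, 84, 80], [94, 93, 84], [91, 92, 80], [86, 87, 78], [80, 78, 75], [76, 74, 72], [76, 74, 69], [75, 74, 71], [38, 44, 58], [18, 30, 52], [16, 28, 48], [21, 22, 28], [13, 12, 13]]
183 [256, 250, 252, 249, 238, 273, 288, 288, 276, 268, 272, 248, 140, 94, 87, 84, 67]
184 [[80, 75, 78], [73, 68, 74], [68, 64, 70], [63, 60, 68], [56, 58, 65], [83, 86, 77], [96, 96, 86], [100, 99, 90], [101, 98, 89], [100, 98, 88], [95, 94, 84], [74, 78, 70], [32, 40, 55], [14, 28, 51], [14, 26, 49], [31, 32, 38], [31, 30, 32]]
185 [172, 144, 124, 109, 113, 176, 221, 242, 244, 242, 224, 154, 100, 91, 86, 100, 109]
186 [102, 95, 93, 89, 90, 107, 133, 157, 159, 156, 138, 100, 90, 89, 87, 98, 104]
187 [86, 88, 86, 84, 84, 92, 99, 104, 101, 102, 102, 92, 91, 90, 88, 92, 100]
188 [96, 89, 85, 84, 85, 86, 94, 93, 94, 92, 97, 94, 89, 90, 90, 89, 93]
189 [128, 94, 87, 88, 82, 88, 87, 93, 95, 96, 94, 93, 90, 88, 85, 88, 89]
t 16.8 tcp [507.46 -19.17  58.29] yaw -26.61 tilt [ 0. -0. -1.] F [-0.2   0.05  0.21] grip 20.8 q [-0.27  0.49  1.75  0.    0.9   0.2 ]
turn [-0.01 -0.04 -0.08] rows 0.011297854573972196 shift after turn cm [ 1.43 -0.06  0.01] rows 0.3430609287744744 shift before turn [ 1.43 -0.06  0.01]
```

```bash
python3 -m handwheel '[{"ax":0,"ay":0,"az":0,"dx":0.7,"dy":-0.05,"dz":-0.02,"hand":255}]' >/dev/null
python3 -c "
from h import *
settle(5);print(r.get_state()['tcp_pos'],r.get_state()['wrist_force'])"
python3 -m handwheel '[{"ax":0,"ay":0,"az":0,"dx":0.7,"dy":0,"dz":0,"hand":255}]' >/dev/null
python3 -c "
from h import *
settle(5)"
python3 go.py 506.9 -19.0 36 -26.6
```

```text
[507.08954499 -18.7648547   51.27398693] [0.28260125 0.43718798 0.3232658 ]
t 17.47 tcp [507.22 -18.83  44.2 ] yaw -26.61 tilt [ 0. -0. -1.] F [ 2.29 -1.3  -1.14] grip 20.4 q [-0.27  0.51  1.76  0.    0.87  0.2 ]
turn [-0.01 -0.04 -0.08] rows 0.011562650929665052 shift after turn cm [ 0.82 -0.02  0.03] rows 0.1968605214684378 shift before turn [ 0.82 -0.02  0.03]
```

```bash
python3 -m handwheel '[{"ax":0,"ay":0,"az":0,"dx":0.7,"dy":0.03,"dz":0,"hand":255}]' >/dev/null
python3 -c "
from h import *
settle(4);print(r.get_state()['tcp_pos'],r.get_state()['wrist_force'])"
python3 -m handwheel '[{"ax":0,"ay":0,"az":0,"dx":0.6,"dy":0,"dz":0,"hand":255}]' >/dev/null
python3 -c "
from h import *
settle(5)"
python3 go.py 506.9 -19.0 30 -26.6
```

```text
[507.40827205 -18.92763844  36.94181445] [ 0.70336304  0.54575775 -0.87673916]
t 18.08 tcp [507.42 -18.91  30.88] yaw -26.62 tilt [ 0.  0. -1.] F [ 2.69 -0.53 -1.67] grip 21.1 q [-0.27  0.53  1.76  0.    0.84  0.2 ]
turn [-0.02 -0.04 -0.05] rows 0.0068480227513872186 shift after turn cm [ 0.09 -0.04  0.03] rows 0.024636437768467394 shift before turn [ 0.09 -0.04  0.03]
```

```bash
python3 -m handwheel '[{"ax":0,"ay":0,"az":0,"dx":0.2,"dy":0,"dz":0,"hand":255}]' >/dev/null
python3 -c "
from h import *
settle(5)"
python3 go.py
python3 -m handwheel '[{"ax":0,"ay":0,"az":0,"dx":0,"dy":0,"dz":0,"hand":0}]' >/dev/null
python3 -c "
from h import *
settle(10)"
python3 go.py
```

```text
t 18.42 tcp [507.54 -18.92  29.57] yaw -26.6 tilt [ 0. -0. -1.] F [-1.4   0.41  8.22] grip 20.7 q [-0.27  0.53  1.77  0.    0.84  0.2 ]
t 19.0 tcp [507.49 -18.89  29.5 ] yaw -26.61 tilt [ 0.  0. -1.] F [ 0.1  -0.49  0.44] grip 85.4 q [-0.27  0.53  1.77  0.    0.84  0.2 ]
```

8 N of reaction at TCP 29.6 mm means green is seated, and it is released. Next I'll lift and go to the cap.

```bash
python3 -m handwheel '[{"ax":0,"ay":0,"az":0,"dx":-2,"dy":0,"dz":0,"hand":0},{"ax":0,"ay":0,"az":0,"dx":-3.5,"dy":0,"dz":0,"hand":0},{"ax":0,"ay":0,"az":0,"dx":-3.5,"dy":0,"dz":0,"hand":0},{"ax":0,"ay":0,"az":0,"dx":-1.5,"dy":0,"dz":0,"hand":0}]' >/dev/null
python3 -c "
from h import *
settle(3)"
python3 go.py 450.5 270 120 -26.6
```

```text
t 19.48 tcp [504.19 -18.21 131.43] yaw -26.62 tilt [-0.01  0.   -1.  ] F [-0.98 -0.4  -1.07] grip 85.2 q [-0.27  0.38  1.69  0.    1.09  0.2 ]
turn [-0.02  0.11  0.66] rows 0.09216008241998286 shift after turn cm [  1.14 -17.71 -23.37] rows 7.03566063059151 shift before turn [  1.3  -17.7  -23.36]
```

```bash
python3 -m handwheel '[{"ax":0,"ay":0,"az":0,"dx":0,"dy":-1,"dz":-1.3,"hand":0},{"ax":0,"ay":0,"az":0,"dx":0,"dy":-2.2,"dz":-2.9,"hand":0},{"ax":0,"ay":0,"az":0,"dx":0.1,"dy":-2.4,"dz":-3.2,"hand":0},{"ax":0,"ay":0,"az":0,"dx":0.1,"dy":-2.4,"dz":-3.2,"hand":0},{"ax":0,"ay":0,"az":0,"dx":0.1,"dy":-2.4,"dz":-3.2,"hand":0},{"ax":0,"ay":0,"az":0,"dx":0.1,"dy":-2.4,"dz":-3.2,"hand":0},{"ax":0,"ay":0,"az":0,"dx":0.1,"dy":-2.2,"dz":-2.9,"hand":0},{"ax":0,"ay":0,"az":0,"dx":0.1,"dy":-1.4,"dz":-1.8,"hand":0}]' >/dev/null
python3 -m handwheel '[{"ax":0,"ay":0,"az":0,"dx":0,"dy":-0.6,"dz":-0.8,"hand":0}]' >/dev/null
python3 - <<'E'
from h import *
settle(5)
s=vision.capture("scene");t=vision.capture("top");P=[507,-19,50];u,v=proj(s,P).round().astype(int);ut,vt=proj(t,[525,18,40]).round().astype(int)
cv2.imwrite("pics/m7.png",np.hstack([crop(s,u,v,50,70,8),crop(t,ut,vt,50,70,8)]))
E
python3 go.py 450.5 270 80 -26.6
```

```text
t 20.58 tcp [447.73 264.3  114.94] yaw -27.34 tilt [-0.03  0.   -1.  ] F [-0.5  -0.42 -0.38] grip 85.9 q [0.3  0.44 1.65 0.01 1.09 0.77]
turn [-0.73  0.68  1.5 ] rows 0.20938306745022925 shift after turn cm [ 3.49 -0.01 -0.63] rows 0.851547075535535 shift before turn [ 3.49  0.08 -0.68]
```

View pics/m7.png

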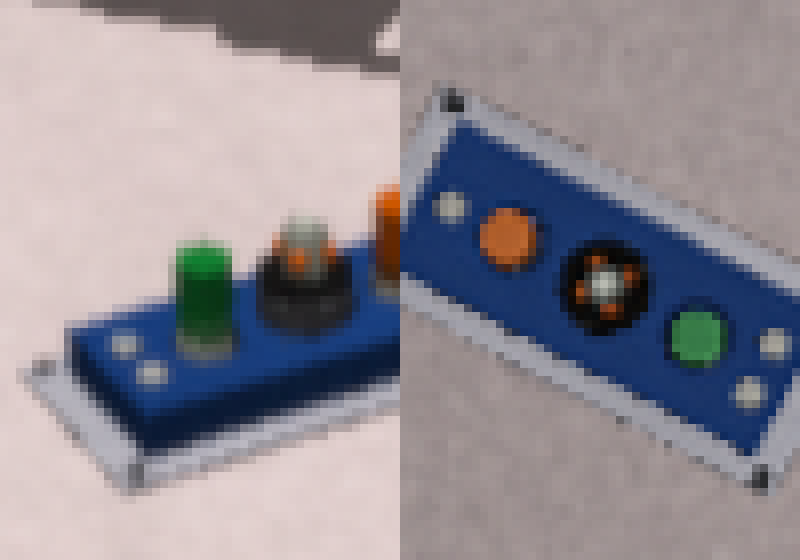

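Both vials stand seated and upright: green at crop (205,300) in the scene view, amber and green in line with the stud in the top view. Now I'll descend on the cap.

```bash
python3 -m handwheel '[{"ax":-0.73,"ay":0.68,"az":1.5,"dx":1.7,"dy":0,"dz":-0.63,"hand":0},{"ax":0,"ay":0,"az":0,"dx":1.7,"dy":0,"dz":0,"hand":0}]' >/dev/null
python3 -c "
from h import *
settle(6)"
python3 go.py 450.5 270 36 -26.6
```

```text
t 21.05 tcp [453.06 268.97  83.97] yaw -26.77 tilt [ 0.01  0.   -1.  ] F [-0.3   0.16  0.02] grip 85.5 q [ 0.31  0.48  1.68 -0.    0.98  0.78]
turn [-0.17 -0.25 -0.27] rows 0.03825784791152506 shift after turn cm [ 4.8  -0.27  0.02] rows 1.152208409406415 shift before turn [ 4.8  -0.3   0.04]
```

```bash
python3 -m handwheel '[{"ax":-0.17,"ay":-0.25,"az":-0.27,"dx":1.5,"dy":-0.28,"dz":0.02,"hand":0},{"ax":0,"ay":0,"az":0,"dx":1.5,"dy":0,"dz":0,"hand":0}]' >/dev/null
python3 -c "
from h import *
settle(6)"
python3 go.py 450.5 270 36 -26.6
```

```text
t 21.52 tcp [453.14 270.56  57.81] yaw -26.63 tilt [ 0.01  0.   -1.  ] F [-0.54 -0.14  0.22] grip 85.4 q [ 0.32  0.52  1.69 -0.    0.92  0.78]
turn [-0.03 -0.31 -0.31] rows 0.04381637340359421 shift after turn cm [ 2.18 -0.21  0.17] rows 0.5270627433983741 shift before turn [ 2.18 -0.22  0.18]
```

```bash
python3 -m handwheel '[{"ax":0,"ay":-0.3,"az":-0.3,"dx":2.1,"dy":-0.21,"dz":0.17,"hand":0}]' >/dev/null
python3 -c "
from h import *
settle(6)"
python3 go.py 450.5 270 35 -26.6
```

```text
t 21.75 tcp [450.25 269.91  36.73] yaw -26.62 tilt [-0. -0. -1.] F [0.85 0.1  0.77] grip 85.3 q [ 0.32  0.55  1.71 -0.    0.88  0.78]
turn [-0.02  0.05  0.05] rows 0.0069709124949002 shift after turn cm [ 0.17  0.02 -0.02] rows 0.04197216366578656 shift before turn [ 0.17  0.02 -0.02]Traceback (most recent call last):
  File "<string>", line 3, in <module>
    settle(6)
    ~~~~~~^^^
  File "h.py", line 23, in settle
    for _ in range(n): vision.capture("scene")
                       ~~~~~~~~~~~~~~^^^^^^^^^
ValueError: 200 camera calls are used up
```

The camera calls are used up, because my settling waits and the import's captures ate them. From here I work by kinematics and force. One more estimate of the cap's position, from the stored images:

```bash
sed -i 's/^t=cap.*$/t=np.load("t.npy",allow_pickle=True).item();s=np.load("s.npy",allow_pickle=True).item()/' meas.py
python3 - <<'E'
from meas import *
for th in(110,120,130):
    gy=blob(t,(0,0,0),(180,255,th),(150,214,188,250));h=cv2.convexHull(gy.astype(np.float32));(c,rr)=cv2.minEnclosingCircle(h)
    print("top disc",th,gy.min(0),gy.max(0),(gy.min(0)+gy.max(0))/2,plane(t,*((gy.min(0)+gy.max(0))/2),30),plane(t,*c,30),rr)
kb=blob(s,(100,110,30),(130,255,255),(250,132,268,152));print("knob u",(kb.min(0)+kb.max(0))/2)
g=s["frame"].astype(int).sum(2)
print(g[141,252:266].tolist(),g[144,252:266].tolist());print(g[149,243:276].tolist());print(g[150,243:276].tolist())
for y in(268.5,269.5,270.5,271.5):print(y,proj(s,[450.5,y,50]),proj(s,[450.5,y,30]))
gt=t["frame"].astype(int).sum(2);print(gt[228:238,162:178])
print("knob proj top",proj(t,[450.5,269.8,64]),proj(t,[450.5,270.8,64]),"scale rad px",np.linalg.norm(proj(t,[450.5,269.8,64])-proj(t,[463.5,269.8,64])))
E
```

```text
top disc 110 [154.9 218.9] [183.4 246.4] [169.1 232.6] [449.6 269.5  30. ] [450.4 269.2  30. ] 14.552268981933594
top disc 120 [154.9 218.6] [183.6 246.4] [169.2 232.5] [450.  269.1  30. ] [449.9 268.7  30. ] 14.703949928283691
top disc 130 [154.6 218.6] [183.6 246.6] [169.1 232.6] [449.6 269.5  30. ] [450.4 269.2  30. ] 14.856180191040039
knob u [258.9 141.5]
[276, 266, 254, 192, 112, 94, 96, 95, 94, 88, 112, 246, 268, 283] [260, 259, 251, 182, 117, 98, 96, 96, 93, 90, 120, 241, 259, 262]
[622, 624, 624, 616, 582, 409, 229, 198, 216, 227, 246, 253, 256, 255, 258, 258, 259, 258, 257, 256, 253, 253, 248, 233, 207, 202, 272, 512, 613, 628, 625, 622, 621]
[625, 628, 623, 605, 491, 307, 229, 204, 205, 200, 205, 201, 213, 213, 231, 234, 235, 233, 231, 213, 213, 208, 213, 199, 194, 211, 270, 466, 607, 628, 627, 622, 622]
268.5 [258.2 139.7] [258.1 144.8]
269.5 [258.4 139.6] [258.2 144.7]
270.5 [258.5 139.5] [258.4 144.6]
271.5 [258.7 139.4] [258.5 144.4]
[[205 205 203 202 184 167 171 176 211 220 213 212 213 215 217 219]
 [203 200 177 258 230 206 132  72  88 161 211 216 214 215 215 217]
 [201 165 294 410 419 421 281 129  40  59 197 217 215 213 216 219]
 [181 298 415 450 451 459 437 281  98  26 125 206 218 216 214 218]
 [157 394 452 449 445 447 463 371 168  39  67 194 218 215 216 217]
 [162 414 457 446 445 446 460 390 173  31  54 191 219 216 213 218]
 [160 268 428 450 448 451 468 333 125  27 121 203 214 216 217 217]
 [192 174 339 444 463 467 358 187  55  78 182 216 216 216 215 215]
 [205 194 187 296 304 275 163  63 113 182 214 215 216 217 216 217]
 [206 204 188 211 210 196 186 178 198 212 213 214 215 217 216 217]]
knob proj top [166.7 232.6] [166.3 232.6] scale rad px 4.203644478020432
```

From the knob and scene edges, the cap is nearer y≈271.7. To be sure of it without pictures, I'll centre it mechanically: close, open, turn 90°, and close again.

```bash
python3 -m handwheel '[{"ax":0,"ay":0,"az":0,"dx":0,"dy":-0.05,"dz":-0.17,"hand":0},{"ax":0,"ay":0,"az":0,"dx":0,"dy":0,"dz":0,"hand":0},{"ax":0,"ay":0,"az":0,"dx":0,"dy":0,"dz":0,"hand":0}]' 20
python3 go.py 450.5 271.7 36 -26.6
```

```text
time_s: 22.0
tcp_pos: [451.8, 272.2, 39.3]
eef_rot: [1.544, 0.952, -1.541]
wrist_force: [-0.4, 0.3, -0.2]
grip_width: 85.4
t 22.0 tcp [451.79 272.21  39.31] yaw -26.63 tilt [ 0.  0. -1.] F [-0.41  0.28 -0.16] grip 85.4 q [ 0.32  0.55  1.7  -0.    0.89  0.78]
turn [-0.03 -0.08 -0.09] rows 0.012037404728311643 shift after turn cm [ 0.33 -0.09  0.1 ] rows 0.08610771656859544 shift before turn [ 0.33 -0.09  0.1 ]
```

```bash
python3 -m handwheel '[{"ax":0,"ay":0,"az":0,"dx":0.3,"dy":-0.09,"dz":0.05,"hand":255},{"ax":0,"ay":0,"az":0,"dx":0,"dy":0,"dz":0,"hand":255},{"ax":0,"ay":0,"az":0,"dx":0,"dy":0,"dz":0,"hand":255},{"ax":0,"ay":0,"az":0,"dx":0,"dy":0,"dz":0,"hand":255},{"ax":0,"ay":0,"az":0,"dx":0,"dy":0,"dz":0,"hand":255},{"ax":0,"ay":0,"az":0,"dx":0,"dy":0,"dz":0,"hand":255}]' 20
python3 go.py 450.5 271.7 36 -26.6
```

```text
time_s: 22.5
tcp_pos: [451.4, 272.5, 37.6]
eef_rot: [1.546, 0.951, -1.538]
wrist_force: [-1.1, -0.1, -0.7]
grip_width: 25.1
t 22.5 tcp [451.37 272.52  37.59] yaw -26.61 tilt [ 0.  0. -1.] F [-1.06 -0.1  -0.72] grip 25.1 q [ 0.32  0.55  1.7  -0.    0.88  0.79]
turn [-0.01 -0.19 -0.19] rows 0.026606018384346605 shift after turn cm [ 0.16 -0.04  0.11] rows 0.04765105277145712 shift before turn [ 0.16 -0.04  0.11]
```

```bash
python3 -m handwheel '[{"ax":0,"ay":0,"az":0,"dx":0,"dy":0,"dz":0,"hand":0},{"ax":0,"ay":0,"az":0,"dx":0,"dy":0,"dz":0,"hand":0},{"ax":0,"ay":0,"az":0,"dx":0,"dy":0,"dz":0,"hand":0},{"ax":-5,"ay":0,"az":0,"dx":0,"dy":0,"dz":0,"hand":0},{"ax":-6.5,"ay":0,"az":0,"dx":0,"dy":0,"dz":0,"hand":0},{"ax":-6.5,"ay":0,"az":0,"dx":0,"dy":0,"dz":0,"hand":0},{"ax":-6.5,"ay":0,"az":0,"dx":0,"dy":0,"dz":0,"hand":0},{"ax":-6.5,"ay":0,"az":0,"dx":0,"dy":0,"dz":0,"hand":0}]' >/dev/null
python3 -m handwheel '[{"ax":-6.5,"ay":0,"az":0,"dx":0,"dy":0,"dz":0,"hand":0},{"ax":-6.5,"ay":0,"az":0,"dx":0,"dy":0,"dz":0,"hand":0},{"ax":-6.5,"ay":0,"az":0,"dx":0,"dy":0,"dz":0,"hand":0},{"ax":-6.5,"ay":0,"az":0,"dx":0,"dy":0,"dz":0,"hand":0},{"ax":-6.5,"ay":0,"az":0,"dx":0,"dy":0,"dz":0,"hand":0},{"ax":-6.5,"ay":0,"az":0,"dx":0,"dy":0,"dz":0,"hand":0},{"ax":-6.5,"ay":0,"az":0,"dx":0,"dy":0,"dz":0,"hand":0},{"ax":-3,"ay":0,"az":0,"dx":0,"dy":0,"dz":0,"hand":0}]' >/dev/null
python3 -m handwheel '[{"ax":0,"ay":0,"az":0,"dx":0,"dy":0,"dz":0,"hand":0},{"ax":0,"ay":0,"az":0,"dx":0,"dy":0,"dz":0,"hand":0}]' >/dev/null
python3 go.py 451.4 272.5 36 63.4
```

```text
t 24.0 tcp [451.47 272.36  37.43] yaw 56.81 tilt [ 0.  0. -1.] F [-0.5   0.44  0.36] grip 85.4 q [ 0.32  0.55  1.7  -0.    0.88 -0.67]
turn [-6.59  0.17 -0.18] rows 0.9207452694627161 shift after turn cm [ 0.14  0.01 -0.01] rows 0.03454635157182867 shift before turn [ 0.14  0.01 -0.01]
```

```bash
python3 -m handwheel '[{"ax":-6.5,"ay":0.15,"az":-0.15,"dx":0.12,"dy":0,"dz":0,"hand":0},{"ax":0,"ay":0,"az":0,"dx":0,"dy":0,"dz":0,"hand":0},{"ax":0,"ay":0,"az":0,"dx":0,"dy":0,"dz":0,"hand":0}]' >/dev/null
python3 go.py 451.4 272.5 36 63.4
python3 -m handwheel '[{"ax":0,"ay":0,"az":0,"dx":0,"dy":0,"dz":0,"hand":255},{"ax":0,"ay":0,"az":0,"dx":0,"dy":0,"dz":0,"hand":255},{"ax":0,"ay":0,"az":0,"dx":0,"dy":0,"dz":0,"hand":255},{"ax":0,"ay":0,"az":0,"dx":0,"dy":0,"dz":0,"hand":255},{"ax":0,"ay":0,"az":0,"dx":0,"dy":0,"dz":0,"hand":255},{"ax":0,"ay":0,"az":0,"dx":0,"dy":0,"dz":0,"hand":255},{"ax":0,"ay":0,"az":0,"dx":0,"dy":0,"dz":0,"hand":255}]' 100 >/dev/null
python3 go.py 451.4 272.5 36 63.4
```

```text
t 24.25 tcp [451.52 272.37  36.25] yaw 63.05 tilt [ 0.  0. -1.] F [-0.48 -0.28  1.3 ] grip 85.4 q [ 0.32  0.56  1.7   0.    0.88 -0.78]
turn [-0.35  0.03 -0.03] rows 0.04826053707974283 shift after turn cm [ 0.02  0.01 -0.02] rows 0.007308142601811306 shift before turn [ 0.02  0.01 -0.02]
t 24.83 tcp [451.54 272.36  36.66] yaw 62.43 tilt [ 0.  0. -1.] F [ 0.18 -0.1  -1.06] grip 23.4 q [ 0.32  0.56  1.7  -0.    0.88 -0.77]
turn [-0.97  0.05 -0.05] rows 0.1354014092812862 shift after turn cm [ 0.07  0.01 -0.02] rows 0.01662193208201411 shift before turn [ 0.07  0.01 -0.02]
```

The cap is held and centred. Lifting it, then over to the stud at about (525.9,18.5).

```bash
python3 -m handwheel '[{"ax":0,"ay":0,"az":0,"dx":-1.5,"dy":0,"dz":0,"hand":255},{"ax":0,"ay":0,"az":0,"dx":-3,"dy":0,"dz":0,"hand":255},{"ax":0,"ay":0,"az":0,"dx":-3,"dy":0,"dz":0,"hand":255},{"ax":0,"ay":0,"az":0,"dx":-2.5,"dy":0,"dz":0,"hand":255},{"ax":0,"ay":0,"az":0,"dx":-1,"dy":0,"dz":0,"hand":255},{"ax":0,"ay":0,"az":0,"dx":0,"dy":0,"dz":0,"hand":255},{"ax":0,"ay":0,"az":0,"dx":0,"dy":0,"dz":0,"hand":255},{"ax":0,"ay":0,"az":0,"dx":0,"dy":0,"dz":0,"hand":255}]' >/dev/null
python3 go.py 525.9 18.5 150 63.4
```

```text
t 25.5 tcp [449.92 271.88 148.72] yaw 62.34 tilt [-0. -0. -1.] F [ 0.28 -0.21 -0.59] grip 23.5 q [ 0.32  0.4   1.61  0.    1.14 -0.77]
turn [-1.07 -0.18  0.16] rows 0.1487497660305982 shift after turn cm [ -0.13 -19.25  18.14] rows 6.343649082029851 shift before turn [ -0.13 -18.91  18.49]
```

```bash
python3 -m handwheel '[{"ax":0,"ay":0,"az":0,"dx":0,"dy":-1,"dz":1,"hand":255},{"ax":0,"ay":0,"az":0,"dx":0,"dy":-2,"dz":2,"hand":255},{"ax":0,"ay":0,"az":0,"dx":0,"dy":-2.5,"dz":2.4,"hand":255},{"ax":0,"ay":0,"az":0,"dx":0,"dy":-2.5,"dz":2.4,"hand":255},{"ax":0,"ay":0,"az":0,"dx":0,"dy":-2.5,"dz":2.4,"hand":255},{"ax":0,"ay":0,"az":0,"dx":0,"dy":-2.5,"dz":2.4,"hand":255},{"ax":0,"ay":0,"az":0,"dx":0,"dy":-2.2,"dz":2.2,"hand":255},{"ax":0,"ay":0,"az":0,"dx":0,"dy":-1.5,"dz":1.5,"hand":255}]' >/dev/null
python3 -m handwheel '[{"ax":0,"ay":0,"az":0,"dx":0,"dy":-0.7,"dz":0.7,"hand":255},{"ax":0,"ay":0,"az":0,"dx":0,"dy":-0.3,"dz":0.3,"hand":255},{"ax":0,"ay":0,"az":0,"dx":0,"dy":0,"dz":0,"hand":255},{"ax":0,"ay":0,"az":0,"dx":0,"dy":0,"dz":0,"hand":255},{"ax":0,"ay":0,"az":0,"dx":0,"dy":0,"dz":0,"hand":255}]' >/dev/null
python3 go.py 525.9 18.5 125 63.4
```

```text
t 26.58 tcp [517.03  27.1  133.18] yaw 62.56 tilt [-0.03  0.   -1.  ] F [ 0.44  0.2  -2.26] grip 23.3 q [-0.17  0.41  1.63 -0.    1.13 -1.26]
turn [-0.85 -1.48  0.72] rows 0.20697405124933754 shift after turn cm [ 0.82 -0.37  1.18] rows 0.35528285506414864 shift before turn [ 0.79 -0.34  1.2 ]
```

```bash
python3 -m handwheel '[{"ax":-0.8,"ay":-1.4,"az":0.7,"dx":0.3,"dy":-0.3,"dz":1.0,"hand":255},{"ax":0,"ay":0,"az":0,"dx":0,"dy":0,"dz":0,"hand":255},{"ax":0,"ay":0,"az":0,"dx":0,"dy":0,"dz":0,"hand":255},{"ax":0,"ay":0,"az":0,"dx":0,"dy":0,"dz":0,"hand":255},{"ax":0,"ay":0,"az":0,"dx":0,"dy":0,"dz":0,"hand":255}]' >/dev/null
python3 go.py 525.9 18.5 108 63.4
```

```text
t 27.0 tcp [523.17  24.76 130.13] yaw 63.67 tilt [-0.  0. -1.] F [-0.73 -0.59 -0.83] grip 23.4 q [-0.18  0.41  1.64  0.    1.09 -1.29]
turn [ 0.27 -0.17  0.01] rows 0.037751192172794476 shift after turn cm [ 2.21 -0.44  0.52] rows 0.5552843059081499 shift before turn [ 2.21 -0.44  0.53]
```

```bash
python3 -m handwheel '[{"ax":0.2,"ay":-0.17,"az":0,"dx":0.5,"dy":-0.44,"dz":0.52,"hand":255},{"ax":0,"ay":0,"az":0,"dx":0.8,"dy":0,"dz":0,"hand":255},{"ax":0,"ay":0,"az":0,"dx":0.4,"dy":0,"dz":0,"hand":255},{"ax":0,"ay":0,"az":0,"dx":0,"dy":0,"dz":0,"hand":255},{"ax":0,"ay":0,"az":0,"dx":0,"dy":0,"dz":0,"hand":255},{"ax":0,"ay":0,"az":0,"dx":0,"dy":0,"dz":0,"hand":255}]' >/dev/null
python3 go.py 525.9 18.5 105 63.4
```

```text
t 27.5 tcp [525.58  18.65 110.89] yaw 63.46 tilt [-0.  0. -1.] F [ 0.13  0.38 -0.31] grip 23.4 q [-0.19  0.44  1.65 -0.    1.05 -1.29]
turn [ 0.06 -0.08  0.04] rows 0.011400881046454384 shift after turn cm [0.59 0.   0.04] rows 0.1415676162550794 shift before turn [0.59 0.   0.04]
```

```bash
python3 -m handwheel '[{"ax":0,"ay":-0.08,"az":0,"dx":0.5,"dy":0,"dz":0.04,"hand":255},{"ax":0,"ay":0,"az":0,"dx":0.2,"dy":0,"dz":0,"hand":255},{"ax":0,"ay":0,"az":0,"dx":0,"dy":0,"dz":0,"hand":255},{"ax":0,"ay":0,"az":0,"dx":0,"dy":0,"dz":0,"hand":255}]' >/dev/null
python3 go.py 525.9 18.5 98 63.4
python3 -m handwheel '[{"ax":0,"ay":0,"az":0,"dx":0.3,"dy":0,"dz":0,"hand":255},{"ax":0,"ay":0,"az":0,"dx":0.3,"dy":0,"dz":0,"hand":255},{"ax":0,"ay":0,"az":0,"dx":0,"dy":0,"dz":0,"hand":255},{"ax":0,"ay":0,"az":0,"dx":0,"dy":0,"dz":0,"hand":255}]' >/dev/null
python3 go.py 525.9 18.5 93 63.4
```

```text
t 27.83 tcp [526.04  18.47 103.33] yaw 63.46 tilt [ 0. -0. -1.] F [ 1.05  0.2  -0.5 ] grip 23.3 q [-0.19  0.45  1.66 -0.    1.03 -1.29]
turn [0.06 0.02 0.03] rows 0.008249614012883127 shift after turn cm [ 0.53 -0.   -0.01] rows 0.12797266474031485 shift before turn [ 0.53 -0.   -0.01]
t 28.17 tcp [526.15  18.49  96.87] yaw 63.46 tilt [ 0. -0. -1.] F [ 0.19 -0.73 -0.99] grip 23.4 q [-0.19  0.46  1.66 -0.    1.02 -1.29]
turn [0.06 0.05 0.02] rows 0.008536022442567874 shift after turn cm [ 0.39 -0.01 -0.02] rows 0.0929265279592316 shift before turn [ 0.39 -0.01 -0.02]
```

```bash
python3 -m handwheel '[{"ax":0,"ay":0,"az":0,"dx":0.3,"dy":0,"dz":0,"hand":255},{"ax":0,"ay":0,"az":0,"dx":0.15,"dy":0,"dz":0,"hand":255},{"ax":0,"ay":0,"az":0,"dx":0,"dy":0,"dz":0,"hand":255},{"ax":0,"ay":0,"az":0,"dx":0,"dy":0,"dz":0,"hand":255}]' >/dev/null
python3 go.py
python3 -m handwheel '[{"ax":0,"ay":0,"az":0,"dx":0.2,"dy":0,"dz":0,"hand":255}]'
python3 -m handwheel '[{"ax":0,"ay":0,"az":0,"dx":0.2,"dy":0,"dz":0,"hand":255}]'
python3 go.py 525.9 18.5 85 63.4
```

```text
t 28.5 tcp [526.18  18.46  91.89] yaw 63.46 tilt [ 0. -0. -1.] F [-0.03 -0.11 -0.6 ] grip 23.4 q [-0.19  0.47  1.67 -0.    1.01 -1.29]
time_s: 28.58
tcp_pos: [526.5, 18.4, 90.2]
eef_rot: [0.363, 1.538, -0.364]
wrist_force: [0.2, 0.0, 8.4]
grip_width: 23.1
time_s: 28.67
tcp_pos: [527.2, 18.3, 89.2]
eef_rot: [0.362, 1.536, -0.363]
wrist_force: [-2.1, -0.7, 13.6]
grip_width: 23.0
t 28.67 tcp [527.2   18.26  89.17] yaw 63.46 tilt [ 0. -0. -1.] F [-2.06 -0.68 13.57] grip 23.0 q [-0.19  0.47  1.67 -0.    1.   -1.29]
turn [ 0.06  0.23 -0.02] rows 0.031572945860553196 shift after turn cm [ 0.42 -0.04 -0.13] rows 0.1049171406100566 shift before turn [ 0.42 -0.04 -0.13]
```

Nub contact shows at TCP 90.2 mm, with 8 to 14 N, as expected. I'll press on through the click.

```bash
python3 -m handwheel '[{"ax":0,"ay":0.1,"az":0,"dx":0.3,"dy":-0.03,"dz":-0.1,"hand":255}]'
python3 -m handwheel '[{"ax":0,"ay":0,"az":0,"dx":0.3,"dy":0,"dz":-0.05,"hand":255}]'
python3 go.py 525.9 18.5 78 63.4
```

```text
time_s: 28.75
tcp_pos: [527.3, 18.2, 87.7]
eef_rot: [0.363, 1.535, -0.363]
wrist_force: [-2.3, 0.2, 13.1]
grip_width: 23.4
time_s: 28.83
tcp_pos: [527.4, 18.2, 85.9]
eef_rot: [0.362, 1.533, -0.363]
wrist_force: [-3.9, -0.8, 7.6]
grip_width: 23.8
t 28.83 tcp [527.41  18.15  85.87] yaw 63.48 tilt [ 0.01 -0.   -1.  ] F [-3.9  -0.79  7.6 ] grip 23.8 q [-0.19  0.48  1.67 -0.    0.98 -1.29]
turn [ 0.08  0.42 -0.07] rows 0.059219791512097386 shift after turn cm [ 0.79 -0.04 -0.15] rows 0.192376522373663 shift before turn [ 0.79 -0.04 -0.16]
```

```bash
python3 -m handwheel '[{"ax":0,"ay":0.3,"az":0,"dx":0.3,"dy":0,"dz":-0.12,"hand":255}]'
python3 -m handwheel '[{"ax":0,"ay":0.1,"az":0,"dx":0.25,"dy":0,"dz":-0.05,"hand":255}]'
python3 go.py 525.9 18.5 78 63.4
```

```text
time_s: 28.92
tcp_pos: [526.7, 18.4, 83.5]
eef_rot: [0.363, 1.536, -0.362]
wrist_force: [0.2, -1.0, -0.8]
grip_width: 23.4
time_s: 29.0
tcp_pos: [526.2, 18.5, 80.7]
eef_rot: [0.363, 1.538, -0.362]
wrist_force: [0.2, -1.9, -3.6]
grip_width: 24.0
t 29.0 tcp [526.22  18.46  80.72] yaw 63.5 tilt [ 0. -0. -1.] F [ 0.19 -1.87 -3.65] grip 24.0 q [-0.19  0.48  1.68  0.    0.98 -1.3 ]
turn [ 0.1   0.11 -0.05] rows 0.015971406996244657 shift after turn cm [ 0.27 -0.01 -0.03] rows 0.06562253697350251 shift before turn [ 0.27 -0.01 -0.03]
```

Clicked: the force collapsed from 13 N to about 0. Now onto the seal.

```bash
python3 -m handwheel '[{"ax":0,"ay":0,"az":0,"dx":0.1,"dy":0,"dz":0,"hand":255}]'
python3 -m handwheel '[{"ax":0,"ay":0,"az":0,"dx":0.1,"dy":0,"dz":0,"hand":255}]'
python3 go.py 525.9 18.5 78 63.4
```

```text
time_s: 29.08
tcp_pos: [526.1, 18.4, 79.2]
eef_rot: [0.363, 1.539, -0.362]
wrist_force: [0.2, -0.3, 1.0]
grip_width: 23.4
time_s: 29.17
tcp_pos: [526.2, 18.4, 78.2]
eef_rot: [0.363, 1.538, -0.362]
wrist_force: [-1.7, -0.6, 5.9]
grip_width: 23.2
t 29.17 tcp [526.19  18.42  78.23] yaw 63.48 tilt [ 0.  0. -1.] F [-1.74 -0.6   5.95] grip 23.2 q [-0.19  0.49  1.68  0.    0.97 -1.3 ]
turn [ 0.08  0.1  -0.05] rows 0.01350171648256846 shift after turn cm [ 0.02 -0.01 -0.03] rows 0.009055853483357116 shift before turn [ 0.02 -0.01 -0.03]
```

```bash
python3 -m handwheel '[{"ax":0,"ay":0.05,"az":0,"dx":0.17,"dy":0,"dz":-0.03,"hand":255}]'
python3 -m handwheel '[{"ax":0,"ay":0,"az":0,"dx":0.12,"dy":0,"dz":-0.02,"hand":255}]'
python3 -m handwheel '[{"ax":0,"ay":0,"az":0,"dx":0.12,"dy":0,"dz":-0.02,"hand":255}]'
python3 go.py 525.9 18.5 77.5 63.4
```

```text
time_s: 29.25
tcp_pos: [526.2, 18.4, 77.0]
eef_rot: [0.363, 1.538, -0.362]
wrist_force: [-2.4, -1.1, 11.8]
grip_width: 23.2
time_s: 29.33
tcp_pos: [526.4, 18.4, 76.6]
eef_rot: [0.363, 1.537, -0.362]
wrist_force: [-4.6, -1.4, 12.9]
grip_width: 23.3
time_s: 29.42
tcp_pos: [526.5, 18.3, 76.5]
eef_rot: [0.363, 1.537, -0.362]
wrist_force: [-6.6, -0.4, 13.8]
grip_width: 23.1
t 29.42 tcp [526.46  18.34  76.45] yaw 63.51 tilt [ 0. -0. -1.] F [-6.61 -0.37 13.8 ] grip 23.1 q [-0.19  0.49  1.68  0.    0.97 -1.3 ]
turn [ 0.11  0.19 -0.05] rows 0.02689486485544204 shift after turn cm [-0.1  -0.01 -0.06] rows 0.028830002650424423 shift before turn [-0.11 -0.01 -0.06]
```

```bash
python3 -m handwheel '[{"ax":0,"ay":0.15,"az":0,"dx":0.1,"dy":0,"dz":-0.1,"hand":255}]'
python3 -m handwheel '[{"ax":0,"ay":0.05,"az":0,"dx":0.1,"dy":0,"dz":-0.07,"hand":255}]'
python3 go.py 525.9 18.5 77.5 63.4
```

```text
time_s: 29.5
tcp_pos: [526.2, 18.5, 76.7]
eef_rot: [0.363, 1.537, -0.362]
wrist_force: [-2.9, -2.7, 12.9]
grip_width: 23.3
time_s: 29.58
tcp_pos: [526.2, 18.4, 77.0]
eef_rot: [0.362, 1.536, -0.362]
wrist_force: [-2.2, -1.6, 10.6]
grip_width: 23.8
t 29.58 tcp [526.25  18.43  77.  ] yaw 63.52 tilt [ 0. -0. -1.] F [-2.17 -1.58 10.63] grip 23.8 q [-0.19  0.49  1.68  0.    0.97 -1.3 ]
turn [ 0.12  0.23 -0.07] rows 0.03233608138608308 shift after turn cm [-0.05 -0.01 -0.03] rows 0.014752680390880922 shift before turn [-0.05 -0.01 -0.03]
```

```bash
for i in 1; do python3 -m handwheel '[{"ax":0,"ay":0.1,"az":0,"dx":0.1,"dy":0,"dz":-0.06,"hand":255},{"ax":0,"ay":0.1,"az":0,"dx":0.1,"dy":0,"dz":-0.06,"hand":255},{"ax":0,"ay":0.1,"az":0,"dx":0.1,"dy":0,"dz":-0.06,"hand":255},{"ax":0,"ay":0.1,"az":0,"dx":0.1,"dy":0,"dz":-0.06,"hand":255}]'; done
python3 go.py
python3 -m handwheel '[{"ax":0,"ay":0.1,"az":0,"dx":0.1,"dy":0,"dz":-0.06,"hand":255}]'
```

```text
time_s: 29.92
tcp_pos: [526.2, 18.4, 77.4]
eef_rot: [0.362, 1.536, -0.361]
wrist_force: [-2.1, -1.6, 10.1]
grip_width: 23.4
t 29.92 tcp [526.19  18.44  77.38] yaw 63.55 tilt [ 0. -0. -1.] F [-2.13 -1.65 10.06] grip 23.4 q [-0.19  0.49  1.68  0.    0.97 -1.3 ]
time_s: 30.0
tcp_pos: [526.2, 18.4, 77.4]
eef_rot: [0.362, 1.536, -0.361]
wrist_force: [-2.4, -1.4, 9.1]
grip_width: 23.0
```

```bash
python3 -m handwheel '[{"ax":0,"ay":0.1,"az":0,"dx":0.13,"dy":0,"dz":-0.06,"hand":255},{"ax":0,"ay":0.1,"az":0,"dx":0.13,"dy":0,"dz":-0.06,"hand":255},{"ax":0,"ay":0.1,"az":0,"dx":0.13,"dy":0,"dz":-0.06,"hand":255}]'
python3 go.py
python3 -c "
from bench import r,job
job.close_job();s=r.get_state();print(s['time_s'],s['tcp_pos'],s['wrist_force'],s['grip_width'])"
```

```text
time_s: 30.25
tcp_pos: [526.3, 18.4, 76.8]
eef_rot: [0.362, 1.536, -0.361]
wrist_force: [-3.4, -1.1, 11.1]
grip_width: 23.5
t 30.25 tcp [526.26  18.39  76.85] yaw 63.57 tilt [ 0.  0. -1.] F [-3.41 -1.11 11.05] grip 23.5 q [-0.19  0.49  1.68  0.    0.97 -1.3 ]
the job is handed in; nothing more can be done
the job is handed in; nothing more can be done
```

The job is done and handed in at 30.3 s, with the gripper still pressing the cap. It gave no verdict.

- **Vials:** The amber vial went into the one-dot pocket and the green into the two-dot pocket. Each met the pocket floor (13 N and 8 N of reaction) and was let go. A picture taken afterwards shows both upright and seated.
- **Cap:** I centred it by gripping it in two directions, lowered it over the stud and pressed. Resistance peaked at about 14 N and dropped to about 0 at the click. Then the seal pushed back.
- **Final pressing:** The last reading was 11 N upward at TCP z 76.8 mm. That puts the cap foot about 40.4 mm above the bench if the grip did not slip. A sideways force of 3.6 N remained, and the tool was close to vertical.

**Not checked:** The 200 camera calls ran out just before I gripped the cap, because I used them to let the arm settle. The cap's seating, its tilt and the state of the vials during pressing are therefore judged only from forces and arm position. I could not read the force during the closing second, and I did not measure the carton, jar and lotion bottle afterwards. No move was planned near them.

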